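Heft the castings, pack them heaviest first and wedge them tight on the skid

TASK

Three look-alike castings on the bench differ in weight: heft them, then stack them flat, in line, between the end boards of the wooden skid, heaviest first at the bottom, the next on it, the lightest on top, setting them down without dropping them. Then take the soft-faced hammer and tap in the wooden wedge that lies loose on the skid, with repeated blows until it goes no further and holds the whole stack tight against the far end board; drive it only with the hammer, not with your fingers. Lay the hammer flat on the bench again and leave the other things where they are.

Things in the scene. Friction and masses are not known exactly. Their poses are not given: they have to be found in the camera images.
- skid: wooden shipping skid, fixed, open at both y sides; origin at the centre of its underside, x along it to the far end board, y to the left. Deck 217 (x) x 220 (y), its top at z = 30 mm. End boards: inner faces at x = +89 (far) and -92 mm (near), 18 thick, tops at z = 110 mm. A casting against the far board, length along x, has its centre at x = 24, y = 0 mm
- skid_seat (a point): point on the deck under the centre of a casting that lies tight against the far board; axes as the skid's. Before the wedge is driven it leaves about 11 to 14 mm of play for the castings, from here towards -x, so set them down with some room to both ends
- cleat: tapered wooden cleat fixed inside the skid's near end board, from the deck up to z = 110 mm; same origin and axes as the skid. Its upright working face runs along x = -67 mm + 0.2 y, y from -110 to +110 mm
- wedge: loose wedge of pale waxed wood on the deck, 0.27 kg, 200 long (own y), 85 high, origin under its middle. Thin nose (10 mm) at own y = +100, thick butt (50 mm) at -100. Face to the castings: own x = +15; other face, x = -15 + 0.2 y, runs on the cleat. Driven along the skid's +y from about y = -84 (skid frame) it closes on the stack and is tight near y = -20; takes 10 to 25 N
- wedge_butt (a point): centre of the wedge's upright butt face (50 wide, 85 high), the face to strike; it sticks out past the skid's -y side, by about 75 mm at the start and 10 mm when tight; axes as the wedge's, so blows go along +y
- casting_a: one of three look-alike castings, grey-green primer, 130 long (own x) x 52 wide (own y) x 36 high mm, origin at the centre of the underside, flat on all sides, lying on the bench. They differ only in weight: about 0.28, 0.55 and 0.90 kg, each within 10 %. Looks and places give no hint of weight: heft them
- casting_b: one of three look-alike castings, grey-green primer, 130 long (own x) x 52 wide (own y) x 36 high mm, origin at the centre of the underside, flat on all sides, lying on the bench. They differ only in weight: about 0.28, 0.55 and 0.90 kg, each within 10 %. Looks and places give no hint of weight: heft them
- casting_c: one of three look-alike castings, grey-green primer, 130 long (own x) x 52 wide (own y) x 36 high mm, origin at the centre of the underside, flat on all sides, lying on the bench. They differ only in weight: about 0.28, 0.55 and 0.90 kg, each within 10 %. Looks and places give no hint of weight: heft them
- hammer: soft-faced hammer lying flat, 258 mm long, about 0.45 kg, balanced at its origin (on its underside). Own x from handle to head. Head centre at own x = +45, 104 long along own y, round orange faces 36 mm across at own y = +-52. Neck 24 wide, 22 high, from own x = -85 to +27: grip it across y at the origin. Grip to x = -195, 36 high. Middle of all parts is 18 mm above the underside
- can_red: red and black spray can, 66 mm across, 190 mm tall, bystander, origin at the centre of its underside
- can_blue: white and blue spray can, 54 mm across, 170 mm tall, bystander, origin at the centre of its underside
- plate: dark steel plate with four holes, 110 x 75 x 8 mm, bystander, origin at the centre of its underside
- grease_tin: flat round green tin with a steel lid, 75 mm across, 43 mm tall, bystander, origin at the centre of its underside
- bit_case: grey drill-bit case, 130 x 70 x 34 mm, bystander, origin at the centre of its underside
Things that resemble listed ones, but are neither listed nor needed, are in the scene too. What is shaped like the wedge but green is not meant.

How it is judged:
On the way, in this order (a step that is already met when the one before it is completed fails the run):
1. the heaviest casting lies alone (it rests with 7.3 to 10.2 N; the castings weigh about 2.7, 5.4 and 8.8 N), flat and in line on the skid's deck between wedge and far board, let go ((((horizontal distance between casting_a and skid_seat below 0.02 m and angle between casting_a's own z axis and vertical below 0.08 rad and angle between the x axis of casting_a and the x axis of skid, either way round below 0.1 rad and z of casting_a in the frame of skid_seat between -0.006 and 0.006 m and contact force between the fingers and casting_a below 0.1 N and linear speed of casting_a below 0.02 m/s) and contact force between casting_a and skid between 7.3 and 10.2 N) or ((horizontal distance between casting_b and skid_seat below 0.02 m and angle between casting_b's own z axis and vertical below 0.08 rad and angle between the x axis of casting_b and the x axis of skid, either way round below 0.1 rad and z of casting_b in the frame of skid_seat between -0.006 and 0.006 m and contact force between the fingers and casting_b below 0.1 N and linear speed of casting_b below 0.02 m/s) and contact force between casting_b and skid between 7.3 and 10.2 N) or ((horizontal distance between casting_c and skid_seat below 0.02 m and angle between casting_c's own z axis and vertical below 0.08 rad and angle between the x axis of casting_c and the x axis of skid, either way round below 0.1 rad and z of casting_c in the frame of skid_seat between -0.006 and 0.006 m and contact force between the fingers and casting_c below 0.1 N and linear speed of casting_c below 0.02 m/s) and contact force between casting_c and skid between 7.3 and 10.2 N)) and contact force between casting_a and casting_b below 0.1 N and contact force between each of casting_a, casting_b and casting_c below 0.1 N), for 0.2 s.
2. the middle-weight casting (rests with 4 to 7 N) lies flat and in line on the heaviest, let go (((horizontal distance between casting_a and skid_seat below 0.02 m and angle between casting_a's own z axis and vertical below 0.08 rad and angle between the x axis of casting_a and the x axis of skid, either way round below 0.1 rad and z of casting_a in the frame of skid_seat between 0.03 and 0.042 m and contact force between the fingers and casting_a below 0.1 N and linear speed of casting_a below 0.02 m/s) or (horizontal distance between casting_b and skid_seat below 0.02 m and angle between casting_b's own z axis and vertical below 0.08 rad and angle between the x axis of casting_b and the x axis of skid, either way round below 0.1 rad and z of casting_b in the frame of skid_seat between 0.03 and 0.042 m and contact force between the fingers and casting_b below 0.1 N and linear speed of casting_b below 0.02 m/s) or (horizontal distance between casting_c and skid_seat below 0.02 m and angle between casting_c's own z axis and vertical below 0.08 rad and angle between the x axis of casting_c and the x axis of skid, either way round below 0.1 rad and z of casting_c in the frame of skid_seat between 0.03 and 0.042 m and contact force between the fingers and casting_c below 0.1 N and linear speed of casting_c below 0.02 m/s)) and (contact force between casting_a and casting_b between 4 and 7 N or contact force between casting_a and casting_c between 4 and 7 N or contact force between casting_b and casting_c between 4 and 7 N) and contact force between casting_a and casting_b below 7 N and contact force between each of casting_a, casting_b and casting_c below 7 N), for 0.2 s.
3. the lightest casting lies flat and in line on top (resting with under 4 N, and with the middle one under 9.8 N), let go (((horizontal distance between casting_a and skid_seat below 0.02 m and angle between casting_a's own z axis and vertical below 0.08 rad and angle between the x axis of casting_a and the x axis of skid, either way round below 0.1 rad and z of casting_a in the frame of skid_seat between 0.066 and 0.078 m and contact force between the fingers and casting_a below 0.1 N and linear speed of casting_a below 0.02 m/s) or (horizontal distance between casting_b and skid_seat below 0.02 m and angle between casting_b's own z axis and vertical below 0.08 rad and angle between the x axis of casting_b and the x axis of skid, either way round below 0.1 rad and z of casting_b in the frame of skid_seat between 0.066 and 0.078 m and contact force between the fingers and casting_b below 0.1 N and linear speed of casting_b below 0.02 m/s) or (horizontal distance between casting_c and skid_seat below 0.02 m and angle between casting_c's own z axis and vertical below 0.08 rad and angle between the x axis of casting_c and the x axis of skid, either way round below 0.1 rad and z of casting_c in the frame of skid_seat between 0.066 and 0.078 m and contact force between the fingers and casting_c below 0.1 N and linear speed of casting_c below 0.02 m/s)) and (contact force between casting_a and casting_b between 1.5 and 4 N or contact force between casting_a and casting_c between 1.5 and 4 N or contact force between casting_b and casting_c between 1.5 and 4 N) and (contact force between casting_a and casting_b between 6.5 and 9.8 N or contact force between casting_a and casting_c between 6.5 and 9.8 N or contact force between casting_b and casting_c between 6.5 and 9.8 N)), for 0.2 s.
4. the held hammer strikes the wedge (contact force between the fingers and hammer above 1 N and contact force between hammer and wedge above 3 N), for 0.01 s.
5. the held hammer is drawn back off the wedge (contact force between the fingers and hammer above 1 N and contact force between hammer and wedge below 0.05 N), for 0.05 s.
6. the held hammer strikes the wedge again and it is tight between cleat and castings (all of step 4 and contact force between wedge and cleat above 3 N), for 0.01 s.
At the end, for the whole second after the job is handed in: Castings flat on the skid, heaviest lowest, lightest on top, each within 20 mm of its place, 0.10 rad of its length and 5 mm of the far board; wedge upright, within 20 mm of its nominal tight place, pinched by 3 N or more; hammer flat on the bench; all let go and at rest (horizontal distance between each of casting_a, casting_b, casting_c and skid_seat below 0.02 m and angle between each of casting_a, casting_b, casting_c, wedge's own z axis and vertical below 0.08 rad and angle between the x axis of each of casting_a, casting_b, casting_c and the x axis of skid, either way round below 0.1 rad and x of each of casting_a, casting_b, casting_c in the frame of skid_seat above -0.005 m and z of each of casting_a, casting_b, casting_c in the frame of skid_seat below 0.078 m and contact force between wedge and cleat above 3 N and (contact force between wedge and casting_a above 2 N or contact force between wedge and casting_b above 2 N or contact force between wedge and casting_c above 2 N) and y of wedge in the frame of skid above -0.04 m and height (world z) of hammer below 0.008 m and angle between hammer's own z axis and vertical below 0.1 rad and linear speed of hammer below 0.02 m/s and linear speed of each of wedge, casting_a, casting_b, casting_c below 0.01 m/s); the robot touches nothing.
It fails at once if the wedge is pushed with the fingers or arm (contact force between any of the fingers, the arm and wedge above 2 N).
It fails at once if a casting is dropped: it falls free by more than about 10 mm (0.45 m/s while not held) ((contact force between the fingers and casting_a below 0.1 N and linear speed of casting_a above 0.45 m/s) or (contact force between the fingers and casting_b below 0.1 N and linear speed of casting_b above 0.45 m/s) or (contact force between the fingers and casting_c below 0.1 N and linear speed of casting_c above 0.45 m/s)).
It fails at once if another thing on the bench is shifted by more than 30 mm (distance of any of can_red, can_blue, plate, grease_tin, bit_case from where it was at the start of the episode above 0.03 m).
It also fails if it takes over 72 s, if anything falls off the work surface, if the arm or the gripper's body presses on something with over 40 N, if the wrist force passes 120 N, or if a joint passes its speed limit or range.

ROBOT

A 6-joint arm with a two-finger parallel gripper is mounted at the origin on the work surface. World frame = base frame: x ahead of the robot, y to its left, z up, the work surface at z = 0. Lengths are in m, angles in rad, forces in N, time in s.
With the tool pointing down it reaches from about 0.375 to 0.9 m from the base axis. Payload 3.1 kg.
Tool frame: the origin (TCP) lies on the centre line of the jaws, within the pads' length; the fingertips stand 25 mm ahead of it and the grasp point (between the pads) lies 6 mm ahead of it; x points along the fingers, y is the direction in which the jaws open and shut, and the axes are right-handed (so a half turn about x gives the same grasp; the last joint's range is limited). The gripper opens to 87 mm and grips with 3 to 60 N. Pads are 19 mm wide; open, the fingers measure 117 mm over their backs; the gripper's body (75 mm by 190 mm) begins 51 mm behind the grasp point.
Start: joints at [-1.284, 0.527, 1.433, -0, 1.181, -0.178], TCP at [0.281, -0.558, 0.248] pointing down, gripper open.
Joint ranges: [-3.08, 3.08], [-0.75, 2.2], [0.22, 2.44], [-1.43, 4.57], [0, 2.65], [-2.85, 2.85]. Speed limits (rad/s): [2.79, 2.79, 3.14, 3.14, 3.14, 3.14].

INTERFACE

Orientations are given as a unit quaternion [x, y, z, w].
In Python, from rig import robot gives the robot as it stands. The module is installed in compiled form; this text tells all that it offers.
- The arm moves only by the tool move_arm, never from a script. Its argument "commands" is a list of rows, each a list of 5 numbers: the gripper's target within -1 to 1 (shut at 1, half-way at 0, fully open at -1), then the shift along the tool's x, y, z in mm, then the turn about the tool's x in degrees. A call has 1 to 8 rows; each row is the pose to reach, as a shift and turn from the pose commanded when the call began, along the tool's axes at that moment; what a row does not reach only later rows make up. A row lasts 1/12 s, in which the tool goes at most 41.7 mm and 7.16 degrees, less where a joint would pass 70% of its speed; a pose out of reach is approached as far as the arm can. A call with a gripper value outside its range is refused whole. The fingers move at their own pace and stop on an object; "newtons" is the grip in N (left out, the last holds). Time passes only in rows, so rows that repeat a pose let the fingers close. It gives the time, the measured TCP pose, the force and the opening at its end, in the units of the state.
- robot.get_obs(): the state, without advancing time (a new reading comes with each control period).
- robot.camera(name): name is "side" or "top"; returns a dict with "image" (420x560x3 uint8, red, green, blue), "fx", "fy", "cx", "cy" (pixels), "xyz" and "rotation" of the camera in the world. Camera axes: x right, y down, z forward; pixel columns grow to the right and rows downward; lengths in m; the calibration is good to about 2 mm. A picture is of the moment at which its call begins. There is no depth.
- robot.hand_in(): hands the job in, once; it reports no verdict.
Trained networks look in a picture, given as the dict that the camera call returned (one of the last four; its "shot" number tells which), for a name from the list of things; names that differ only in an ending like _2 or _b are one class to them, and where a whole thing is asked for, a point or a joint stands for the part that bears it (a point fixed in the world has none). Each returns a list of dicts, best first, with "p" (0 to 1); they miss things now and then, are a little off and sometimes report something else, mostly with a low value. They report only what shows in the picture. A call takes as long as a camera call. They do not tell look-alikes from the thing itself.
- robot.regions_of(picture, name): "pixels" (420x560 bool, what is visible of it) and "bbox" ([left, top, right, bottom] in pixels, round what is visible of it).
The state is a dict: "time": time; "q": joint angles; "joint_velocities": joint speeds; "joint_torque": joint torques, N m; "position": TCP position; "tool_rot": TCP orientation; "ft_force": force on the tool from outside, world axes, zero at the start; "moment": the same for the moment, N m; "grip_width": finger opening in m.
Only numpy, scipy, OpenCV 4.12 (cv2) and the standard library are available. Lean on these libraries where they do the work, as an engineer would, in place of code of your own. Each camera call takes 0.05 s, during which the arm holds its last target.

## Working session

There is one attempt and no reset: what is moved stays moved. The work goes in short steps, Python scripts to look and compute and a tool call to move; the robot and the scene stay as the last step left them, time stands still between calls to the robot, and variables do not carry over. Pictures are saved under pics/ and viewed, and the job is handed in when it is done.

Besides the shell and the picture viewer there is one more tool, called after "Emit:" as name(argument=value, ...) on one line, values as JSON. move_arm: Moves the arm, as the interface text tells. Its arguments: {"type":"object","properties":{"commands":{"type":"array","items":{"type":"array","items":{"type":"number"}}},"newtons":{"type":"number"}},"required":["commands"]}

```bash
mkdir -p pics; cat > h.py <<'E'
import numpy as np, cv2
from rig import robot
from scipy.spatial.transform import Rotation as R
def shot(name,tag):
    c=robot.camera(name); cv2.imwrite(f'pics/{tag}.png',c['image'][:,:,::-1]); return c
def ray(c,u,v):
    d=np.array([(u-c['cx'])/c['fx'],(v-c['cy'])/c['fy'],1.]); return np.array(c['rotation']).reshape(3,3)@d
def at(c,u,v,z):
    d=ray(c,u,v); o=np.array(c['xyz']); return o+d*(z-o[2])/d[2]
def proj(c,p):
    q=np.array(c['rotation']).reshape(3,3).T@(np.array(p)-np.array(c['xyz'])); return np.array([c['fx']*q[0]/q[2]+c['cx'],c['fy']*q[1]/q[2]+c['cy']])
E
python3 - <<'E'
from h import *
t=shot('top','t0'); s=shot('side','s0')
for c in (t,s): print(c['xyz'],np.round(c['rotation'],3).tolist(),c['fx'],c['fy'],c['cx'],c['cy'],c['shot'])
for n in ['skid','cleat','wedge','casting_a','hammer','can_red','can_blue','plate','grease_tin','bit_case']:
  for c,l in ((t,'top'),(s,'side')):
    for r in robot.regions_of(c,n): print(n,l,round(r['p'],2),r['bbox'],r['pixels'].sum())
o=robot.get_obs(); print({k:np.round(v,3).tolist() for k,v in o.items()})
E
```

```text
[0.32724091 0.00546064 1.19610169] [-0.698, 0.713, -0.051, 0.041] 484.8832763637601 484.8832763637601 280.37401171341975 212.22879305078843 1
[-0.14651317 -1.00527804  1.04077334] [0.866, -0.258, 0.112, -0.414] 543.5388732938959 543.5388732938959 289.0201781774385 211.34735363807678 2
skid top 0.72 [249.1, 126.6, 348.2, 229.1] 8632
skid side 0.62 [311.8, 223.1, 352.0, 275.2] 833
cleat top 0.84 [246.2, 194.5, 344.8, 216.1] 1095
cleat top 0.43 [290.6, 196.4, 379.0, 226.1] 1470
cleat top 0.28 [422.2, 121.2, 456.6, 153.0] 859
cleat top 0.26 [351.6, 97.1, 399.9, 145.1] 1264
cleat top 0.16 [253.6, 64.4, 282.5, 114.7] 1171
wedge top 0.87 [106.3, 308.8, 196.4, 356.9] 1997
wedge top 0.63 [292.0, 195.3, 378.5, 224.8] 1397
wedge top 0.6 [168.4, 193.9, 194.4, 249.0] 1276
wedge side 0.93 [316.5, 223.6, 348.2, 276.1] 870
wedge side 0.68 [221.7, 153.4, 257.1, 181.9] 659
wedge side 0.66 [158.3, 213.3, 168.8, 238.5] 144
casting_a top 0.93 [168.6, 193.5, 197.0, 248.4] 1249
casting_a top 0.87 [164.9, 128.2, 191.5, 182.7] 1267
casting_a top 0.78 [112.8, 180.9, 141.5, 238.4] 1434
casting_a side 0.91 [225
[... 450 characters left out ...]
81.4, 192.1, 322.3, 230.2] 269
grease_tin top 0.7 [421.6, 121.8, 454.3, 152.5] 858
grease_tin side 0.95 [425.4, 272.3, 457.5, 304.3] 825
bit_case top 0.6 [83.1, 122.7, 141.3, 181.5] 1813
bit_case side 0.69 [250.1, 141.9, 270.8, 158.1] 250
bit_case side 0.19 [316.0, 290.0, 413.5, 352.4] 671
bit_case side 0.16 [314.3, 223.6, 350.9, 275.7] 865
{'time': 1.1, 'q': [-1.284, 0.527, 1.433, 0.0, 1.181, -0.179], 'joint_velocities': [0.001, 0.001, 0.0, -0.0, 0.002, 0.001], 'joint_torque': [-0.001, -44.003, -17.699, 0.063, 0.051, -0.0], 'position': [0.281, -0.558, 0.248], 'tool_rot': [0.688, 0.163, -0.688, 0.163], 'ft_force': [-0.409, 0.901, 0.323], 'moment': [0.012, 0.024, -0.009], 'grip_width': 0.087}
```

```bash
sed -i "s/np.array(c\['rotation'\]).reshape(3,3)/R.from_quat(c['rotation']).as_matrix()/" h.py; python3 - <<'E'
import cv2
for n in('t0','s0'):
    i=cv2.imread(f'pics/{n}.png'); cv2.imwrite(f'pics/{n}b.png',cv2.resize(i,(800,600),interpolation=cv2.INTER_CUBIC))
E
```

```text
(no output)
```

View pics/t0.png

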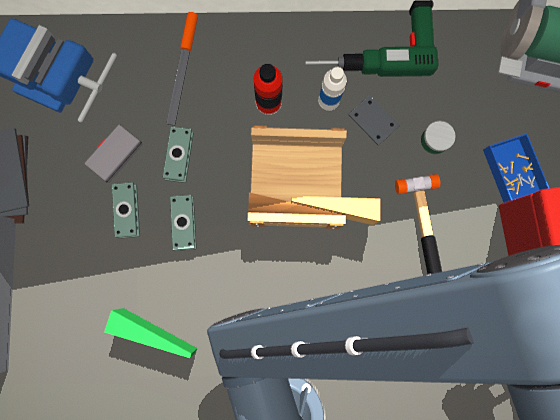

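View pics/s0.png

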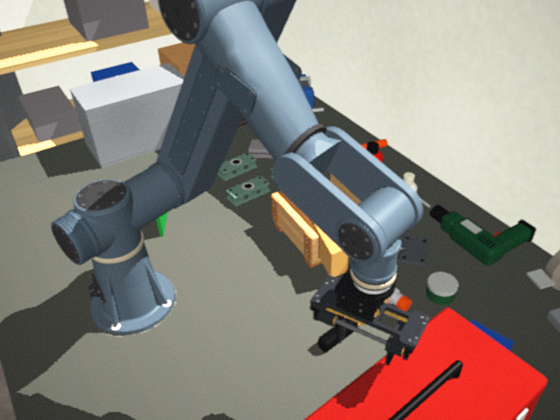

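```bash
python3 - <<'E'
from h import *
import pickle
t=shot('top','t1')
D={n:robot.regions_of(t,n) for n in ['skid','cleat','wedge','casting_a','hammer']}
pickle.dump((t,D),open('d1.pkl','wb'))
E
cat > fit.py <<'E'
from h import *
import pickle
from scipy.optimize import minimize
def boxmask(c,parts,pose,S=4):
    # parts: list of (N,3) point sets (convex), pose x,y,yaw,z0
    x,y,a=pose[:3]; z0=pose[3] if len(pose)>3 else 0
    M=np.zeros((420*S,560*S),np.uint8); ca,sa=np.cos(a),np.sin(a)
    for P in parts:
        W=np.c_[P[:,0]*ca-P[:,1]*sa+x,P[:,0]*sa+P[:,1]*ca+y,P[:,2]+z0]
        uv=np.array([proj(c,w) for w in W]); uv=(uv+.5)*S-.5
        cv2.fillConvexPoly(M,cv2.convexHull(np.round(uv*16).astype(np.int32)),1,shift=4)
    return cv2.resize(M.astype(np.float32),(560,420),interpolation=cv2.INTER_AREA)
def fit(c,mask,parts,p0,z0=0):
    m=mask.astype(np.float32)
    f=lambda p:np.abs(boxmask(c,parts,(p[0],p[1],p[2],z0))-m).sum()/m.sum()
    best=None
    for k in range(3):
        r=minimize(f,p0,method='Nelder-Mead',options=dict(initial_simplex=np.array([p0,p0+[.012,0,0],p0+[0,.012,0],p0+[0,0,.1*(-1)**k]])))
        p0=r.x
    return r.x,r.fun
def box(x0,x1,y0,y1,z0,z1): return np.array([[x,y,z] for x in(x0,x1) for y in(y0,y1) for z in(z0,z1)])
CAST=[box(-.065,.065,-.026,.026,0,.036)]
SKID=[box(-.110,.107,-.11,.11,0,.03),box(.089,.107,-.11,.11,0,.11),box(-.110,-.092,-.11,.11,0,.11)]
HAM=[box(.027,.063,-.052,.052,0,.036),box(-.085,.027,-.012,.012,.007,.029),box(-.195,-.085,-.015,.015,0,.036)]
WED=[np.array([[.015,y,z] for y in(-.1,.1) for z in(0,.085)]+[[-.015+.2*y,y,z] for y in(-.1,.1) for z in(0,.085)])]
E
python3 - <<'E'
from fit import *
t,D=pickle.load(open('d1.pkl','rb'))
for r in D['casting_a']:
    if r['p']<.4: continue
    b=r['bbox']; x0=at(t,(b[0]+b[2])/2,(b[1]+b[3])/2,.03)
    print('cast',r['p'],[ (np.round(q[0],4),round(q[1],3)) for q in [fit(t,r['pixels'],CAST,np.array([x0[0],x0[1],.0]))]])
x0=at(t,298,175,.05); print('skid guess',x0); print('skid',fit(t,D['skid'][0]['pixels'],SKID,np.array([x0[0],x0[1],0.])))
for r in D['wedge']: print('wedge',r['p'],r['bbox'])
for r in D['hammer']: print('ham',r['p'],r['bbox'])
for uv in ((253,134),(342,134),(249,218),(345,221)): print(uv,at(t,*uv,.11))
E
```

```text
cast 0.97 [(array([0.4936, 0.3645, 0.0711]), np.float64(0.068))]
cast 0.83 [(array([0.4593, 0.225 , 0.0383]), np.float64(0.074))]
cast 0.57 [(array([ 0.6305,  0.2371, -0.1305]), np.float64(0.055))]
skid guess [ 0.5674174  -0.05685572  0.05      ]
skid (array([ 0.5576639 , -0.05204675, -0.05666445]), np.float64(0.08404186367988586))
wedge 0.81 [289.3, 200.1, 378.9, 227.6]
wedge 0.58 [103.6, 307.0, 193.2, 356.7]
ham 0.97 [397.2, 174.5, 446.6, 275.6]
ham 0.25 [253.7, 62.7, 284.5, 114.5]
(253, 134) [0.65308722 0.04776218 0.11      ]
(342, 134) [ 0.64954533 -0.1578719   0.11      ]
(249, 218) [0.45814731 0.05944679 0.11      ]
(345, 221) [ 0.44709435 -0.15702697  0.11      ]
```

```bash
cat >> fit.py <<'E'
def overlay(c,items,tag,crop,sc):
    im=c['image'][:,:,::-1].copy(); u0,v0,u1,v1=crop
    im=cv2.resize(im[v0:v1,u0:u1],None,fx=sc,fy=sc,interpolation=cv2.INTER_CUBIC)
    for parts,pose,col in items:
        x,y,a=pose[:3]; z0=pose[3] if len(pose)>3 else 0; ca,sa=np.cos(a),np.sin(a)
        for P in parts:
            W=np.c_[P[:,0]*ca-P[:,1]*sa+x,P[:,0]*sa+P[:,1]*ca+y,P[:,2]+z0]
            uv=(np.array([proj(c,w) for w in W])+.5-[u0,v0])*sc-.5
            for i in range(len(P)):
                for j in range(i):
                    if (np.abs(P[i]-P[j])>1e-6).sum()==1 or (len(parts)==1 and P is parts[0] and P is WED[0] and abs(P[i][2]-P[j][2])<1e-6 and abs(P[i][1]-P[j][1])>.1 and (P[i][0]<.01)==(P[j][0]<.01)):
                        cv2.line(im,tuple(int(q) for q in uv[i]),tuple(int(q) for q in uv[j]),col,1,cv2.LINE_AA)
    cv2.imwrite(f'pics/{tag}.png',im)
E
python3 - <<'E'
from fit import *
t,D=pickle.load(open('d1.pkl','rb'))
r=D['wedge'][0]; sk=np.array([.5577,-.0520,-.0567])
w=fit(t,r['pixels'],WED,np.array([.48,-.14,sk[2]]),.03); print(w)
h=fit(t,D['hammer'][0]['pixels'],HAM,np.array([.50,-.33,.1])); print(h)
overlay(t,[(SKID,sk,(0,0,255)),(WED,(*w[0],.03),(255,0,0)),(HAM,h[0],(0,255,0))],'o1',(230,110,460,290),3.4)
overlay(t,[(CAST,(.4936,.3645,.0711),(0,0,255)),(CAST,(.4593,.225,.0383),(0,0,255)),(CAST,(.6305,.2371,-.1305),(0,0,255))],'o2',(90,110,230,260),4)
E
```

```text
(array([ 0.48595037, -0.13615811, -0.05530203]), np.float64(0.20973514020442963))
(array([ 0.50267411, -0.35828131,  0.14794853]), np.float64(0.24525408446788788))
```

View pics/o1.png

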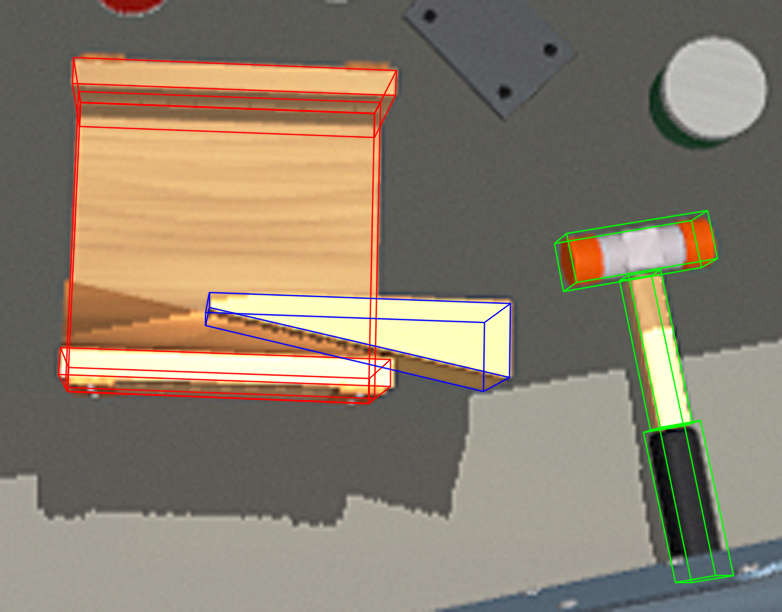

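View pics/o2.png

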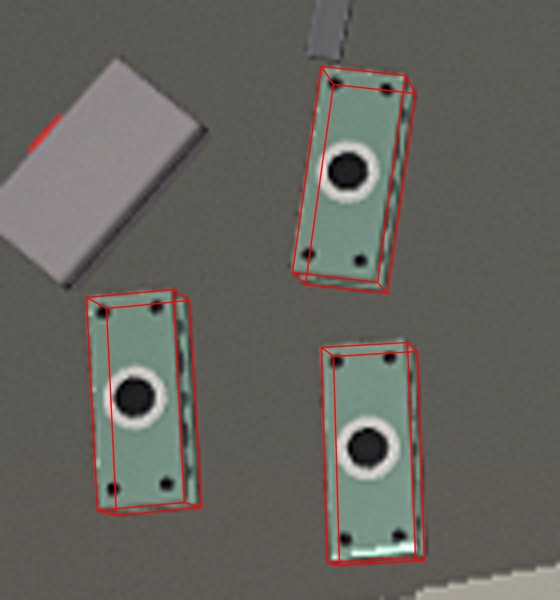

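```bash
cat >> h.py <<'E'
def axes():
    o=robot.get_obs(); return o,R.from_quat(o['tool_rot']).as_matrix()
def plan(x,y,z,yaw=None):
    """tool shift (mm) and turn so that TCP reaches x,y,z and tool-y line is casting-y line at yaw"""
    o,M=axes(); d=M.T@(np.array([x,y,z])-o['position'])*1000
    a=None
    if yaw is not None:
        ty=np.arctan2(M[1,1],M[0,1]); want=yaw+np.pi/2
        a=(want-ty+np.pi/2)%np.pi-np.pi/2   # world turn about z
        a=-np.degrees(a) if M[2,0]<0 else np.degrees(a)
        # opposite alternative is a±180
    return np.round(d,1),None if a is None else round(a,1)
def st():
    o,M=axes(); print('t',round(o['time'],2),'pos',np.round(o['position'],4),'w',round(o['grip_width'],4),'F',np.round(o['ft_force'],2),'M',np.round(o['moment'],2),'q',np.round(o['q'],3)); print('ty',np.round(M[:,1],3),'tz',np.round(M[:,2],3),'tx',np.round(M[:,0],3))
E
python3 - <<'E'
from h import *
st(); print(plan(.5,-.2,.22,.038),plan(.4593,.225,.2,.038))
E
```

```text
t 1.4 pos [ 0.2807 -0.5584  0.2476] w 0.087 F [0.34 0.46 0.44] M [ 0.   -0.03  0.01] q [-1.284  0.527  1.433 -0.     1.181 -0.178]
ty [ 0.449 -0.893 -0.   ] tz [-0.893 -0.449  0.   ] tx [-0.  0. -1.]
(array([  27.6, -221.7, -356.9]), np.float64(24.5)) (array([  47.6, -619.7, -511.4]), np.float64(24.5))
```

Emit:
move_arm(commands=[[-1,28,-222,-357,24.5],[-1,28,-222,-357,24.5],[-1,28,-222,-357,24.5],[-1,28,-222,-357,24.5],[-1,28,-222,-357,24.5],[-1,40,-400,-430,24.5],[-1,48,-620,-511,24.5],[-1,48,-620,-511,24.5]], newtons=40)

```text
time: 2.07
position: [0.4084, -0.2567, 0.2263]
tool_rot: [0.707, 0.013, -0.707, 0.014]
ft_force: [0.8, 0.4, 0.0]
grip_width: 0.0867
```

```bash
python3 - <<'E'
from h import *
st(); print(plan(.4593,.225,.1,.038))
E
```

```text
t 2.07 pos [ 0.4084 -0.2567  0.2263] w 0.0867 F [0.78 0.41 0.02] M [ 0.04 -0.01  0.01] q [-0.793  0.368  1.806  0.     0.967  0.739]
ty [ 0.038 -0.999  0.   ] tz [-0.999 -0.038 -0.001] tx [ 0.001 -0.    -1.   ]
(array([ 126.2, -479.5,  -69.2]), np.float64(0.0))
```

Emit:
move_arm(commands=[[-1,20,-480,-69,0],[-1,20,-480,-69,0],[-1,20,-480,-69,0],[-1,20,-480,-69,0],[-1,20,-480,-69,0],[-1,20,-480,-69,0],[-1,20,-480,-69,0],[-1,40,-480,-69,0]])

```text
time: 2.73
position: [0.4433, 0.0743, 0.2091]
tool_rot: [0.708, 0.013, -0.706, 0.014]
ft_force: [0.2, -0.0, -0.4]
grip_width: 0.0873
```

Emit:
move_arm(commands=[[-1,0,-480,0,0]])

```text
time: 2.82
position: [0.442, 0.1159, 0.2082]
tool_rot: [0.708, 0.013, -0.706, 0.013]
ft_force: [1.7, 0.5, 0.6]
grip_width: 0.0871
```

```bash
python3 - <<'E'
from h import *
st(); print(plan(.4593,.225,.1,.038),plan(.4593,.225,.033,.038))
E
```

```text
t 2.82 pos [0.442  0.1159 0.2082] w 0.0871 F [1.68 0.53 0.63] M [ 0.07 -0.07 -0.03] q [ 0.011  0.365  1.885 -0.     0.89   1.544]
ty [ 0.038 -0.999  0.   ] tz [-0.999 -0.038 -0.002] tx [ 0.002 -0.    -1.   ]
(array([ 108.2, -108.3,  -21.3]), np.float64(-0.0)) (array([ 175.2, -108.3,  -21.2]), np.float64(-0.0))
```

Emit:
move_arm(commands=[[-1,50,-108,-21,0],[-1,100,-108,-21,0],[-1,120,-108,-21,0],[-1,120,-108,-21,0],[-1,120,-108,-21,0]])

```text
time: 3.23
position: [0.4547, 0.2248, 0.0814]
tool_rot: [-0.703, -0.014, 0.711, -0.015]
ft_force: [-1.0, -1.1, -0.7]
grip_width: 0.0873
```

```bash
python3 - <<'E'
from h import *
st(); print(plan(.4593,.225,.033,.038))
E
```

```text
t 3.23 pos [0.4547 0.2248 0.0814] w 0.0873 F [-1.   -1.1  -0.68] M [ 0.06  0.06 -0.  ] q [2.380e-01 6.470e-01 1.851e+00 1.000e-03 6.560e-01 1.767e+00]
ty [ 0.042 -0.999  0.002] tz [-0.999 -0.042  0.012] tx [-0.012 -0.002 -1.   ]
(array([48.3, -0.1, -5.1]), np.float64(0.2))
```

Emit:
move_arm(commands=[[-1,30,0,-4,0],[-1,48,0,-5,0],[-1,48,0,-5,0],[1,48,0,-5,0],[1,48,0,-5,0],[1,48,0,-5,0],[1,48,0,-5,0],[1,48,0,-5,0]])

```text
time: 3.9
position: [0.4636, 0.2229, 0.0417]
tool_rot: [0.708, 0.014, -0.706, 0.013]
ft_force: [-0.5, -0.4, 0.0]
grip_width: 0.0615
```

```bash
python3 - <<'E'
from h import *
st()
E
```

```text
t 3.9 pos [0.4636 0.2229 0.0417] w 0.0615 F [-0.51 -0.39  0.01] M [ 0.04  0.04 -0.01] q [ 0.231  0.725  1.856 -0.     0.559  1.763]
ty [ 0.038 -0.999 -0.   ] tz [-0.999 -0.038 -0.002] tx [ 0.002  0.001 -1.   ]
```

Emit:
move_arm(commands=[[-1,9,2,4,0],[-1,9,2,4,0],[1,9,2,4,0],[1,9,2,4,0],[1,9,2,4,0],[1,9,2,4,0],[1,9,2,4,0],[1,9,2,4,0]])

```text
time: 4.57
position: [0.4596, 0.2212, 0.0317]
tool_rot: [0.707, 0.014, -0.706, 0.013]
ft_force: [0.2, 2.1, 2.0]
grip_width: 0.0516
```

```bash
python3 - <<'E'
from h import *
st()
E
```

```text
t 4.57 pos [0.4596 0.2212 0.0317] w 0.0516 F [0.2  2.12 2.  ] M [0.58 0.03 0.03] q [2.290e-01 7.420e-01 1.868e+00 1.000e-03 5.300e-01 1.761e+00]
ty [ 0.038 -0.999 -0.001] tz [-0.999 -0.038 -0.001] tx [ 0.001  0.001 -1.   ]
```

Emit:
move_arm(commands=[[1,-15,0,0,0],[1,-30,0,0,0],[1,-30,0,0,0],[1,-30,0,0,0],[1,-30,0,0,0]])

```text
time: 4.98
position: [0.4585, 0.2205, 0.0607]
tool_rot: [-0.707, -0.013, 0.707, -0.014]
ft_force: [-0.5, 0.2, -3.4]
grip_width: 0.0518
```

```bash
python3 - <<'E'
from h import *
st()
E
```

```text
t 4.98 pos [0.4585 0.2205 0.0607] w 0.0518 F [-0.55  0.25 -3.36] M [0.01 0.06 0.04] q [ 0.228  0.685  1.862 -0.     0.596  1.761]
ty [ 0.038 -0.999  0.   ] tz [-0.999 -0.038  0.001] tx [-0.001 -0.    -1.   ]
```

Emit:
move_arm(commands=[[1,0,0,0,0]])

```text
time: 5.07
position: [0.4583, 0.2205, 0.0605]
tool_rot: [-0.706, -0.013, 0.708, -0.014]
ft_force: [-0.1, 0.0, -2.8]
grip_width: 0.0515
```

Emit:
move_arm(commands=[[1,15,0,0,0],[1,27,0,0,0],[1,29,0,0,0],[1,29,0,0,0]])

```text
time: 5.4
position: [0.4586, 0.2206, 0.0316]
tool_rot: [-0.706, -0.013, 0.708, -0.014]
ft_force: [0.2, -0.8, -2.6]
grip_width: 0.0514
```

```bash
python3 - <<'E'
from h import *
st()
E
```

```text
t 5.4 pos [0.4586 0.2206 0.0316] w 0.0514 F [ 0.25 -0.78 -2.65] M [-0.01  0.05 -0.07] q [ 0.229  0.742  1.869 -0.     0.532  1.761]
ty [ 0.038 -0.999  0.   ] tz [-0.999 -0.038  0.002] tx [-0.002 -0.    -1.   ]
```

```bash
python3 - <<'E'
from h import *
print(plan(.6305,.2371,.08,-.1305),plan(.6305,.2371,.0325,-.1305))
E
```

```text
(array([ -48.7,   -9.9, -172.3]), np.float64(9.7)) (array([  -1.2,   -9.9, -172.4]), np.float64(9.7))
```

Emit:
move_arm(commands=[[-1,1,0,0,0],[-1,1,0,0,0],[-1,1,0,0,0],[-1,-20,0,0,0],[-1,-50,0,0,0]])

```text
time: 5.82
position: [0.4573, 0.2202, 0.0808]
tool_rot: [-0.705, -0.013, 0.709, -0.014]
ft_force: [-0.1, 0.5, 1.0]
grip_width: 0.0769
```

Now over to the next casting (offsets from the present pose: z unchanged, then down 48).

Emit:
move_arm(commands=[[-1,0,-10,-173,9.7],[-1,0,-10,-173,9.7],[-1,0,-10,-173,9.7],[-1,0,-10,-173,9.7],[-1,20,-10,-173,9.7],[-1,35,-10,-173,9.7],[-1,35,-10,-173,9.7],[-1,35,-10,-173,9.7]])

```text
time: 6.48
position: [0.6301, 0.237, 0.0461]
tool_rot: [-0.704, 0.047, 0.707, 0.046]
ft_force: [-0.1, -0.8, 0.6]
grip_width: 0.0867
```

```bash
python3 - <<'E'
from h import *
st(); print(plan(.6305,.2371,.0325,-.1305))
E
```

```text
t 6.48 pos [0.6301 0.237  0.0461] w 0.0867 F [-0.15 -0.81  0.62] M [0.02 0.   0.01] q [0.194 0.842 1.428 0.    0.876 1.896]
ty [-0.131 -0.991  0.001] tz [-0.991  0.131  0.004] tx [-0.004 -0.001 -1.   ]
(array([13.6, -0.1, -0.5]), np.float64(-0.0))
```

Emit:
move_arm(commands=[[-1,14,0,0,0],[1,14,0,0,0],[1,14,0,0,0],[1,14,0,0,0],[1,14,0,0,0],[1,14,0,0,0],[1,14,0,0,0]])

```text
time: 7.07
position: [0.6318, 0.2374, 0.0339]
tool_rot: [0.706, -0.046, -0.705, -0.046]
ft_force: [0.5, -0.7, 0.7]
grip_width: 0.0548
```

Emit:
move_arm(commands=[[1,14,0,0,0],[1,-5,0,0,0],[1,-30,0,0,0],[1,-30,0,0,0],[1,-30,0,0,0]])

```text
time: 7.48
position: [0.6322, 0.2375, 0.0637]
tool_rot: [0.706, -0.046, -0.705, -0.047]
ft_force: [0.1, 0.5, -5.6]
grip_width: 0.0517
```

```bash
python3 - <<'E'
from h import *
st()
E
```

```text
t 7.48 pos [0.6322 0.2375 0.0637] w 0.0517 F [ 0.14  0.5  -5.62] M [ 0.01 -0.04  0.  ] q [ 0.194  0.817  1.422 -0.     0.9    1.896]
ty [-0.131 -0.991 -0.001] tz [-0.991  0.131 -0.002] tx [ 0.002  0.    -1.   ]
```

Emit:
move_arm(commands=[[1,15,0,0,0],[1,28,0,0,0],[1,30,0,0,0],[1,30,0,0,0]])

```text
time: 7.82
position: [0.6288, 0.2367, 0.0296]
tool_rot: [-0.703, 0.047, 0.708, 0.046]
ft_force: [-0.3, 0.2, -6.0]
grip_width: 0.0516
```

Emit:
move_arm(commands=[[1,2,0,0,0],[1,2,0,0,0]])

```text
time: 7.98
position: [0.6315, 0.2373, 0.0307]
tool_rot: [-0.705, 0.046, 0.706, 0.046]
ft_force: [0.3, -0.6, -5.2]
grip_width: 0.0517
```

Emit:
move_arm(commands=[[1,2,0,0,0],[1,2,0,0,0],[1,2,0,0,0]])

```text
time: 8.23
position: [0.6317, 0.2374, 0.0297]
tool_rot: [0.706, -0.046, -0.705, -0.046]
ft_force: [0.3, 0.2, -5.4]
grip_width: 0.0517
```

Emit:
move_arm(commands=[[1,2,0,0,0],[1,2,0,0,0],[1,2,0,0,0]])

```text
time: 8.48
position: [0.6315, 0.2373, 0.0274]
tool_rot: [-0.706, 0.046, 0.706, 0.046]
ft_force: [0.4, -0.2, -5.7]
grip_width: 0.052
```

```bash
python3 - <<'E'
from h import *
print(plan(.4936,.3645,.085,.0711))
E
```

```text
(array([ -57.6, -108.1,  153.3]), np.float64(-11.6))
```

Emit:
move_arm(commands=[[-1,0,0,0,0],[-1,0,0,0,0],[-1,0,0,0,0],[-1,-25,0,0,0],[-1,-55,0,0,0],[-1,-55,0,0,0]])

```text
time: 8.98
position: [0.636, 0.2384, 0.0888]
tool_rot: [0.71, -0.045, -0.701, -0.047]
ft_force: [1.4, -0.0, 0.4]
grip_width: 0.0822
```

```bash
python3 - <<'E'
from h import *
st();print(plan(.4936,.3645,.06,.0711))
E
```

```text
t 8.98 pos [0.636  0.2384 0.0888] w 0.0822 F [ 1.44 -0.    0.4 ] M [ 0.04 -0.03 -0.03] q [0.194 0.784 1.41  0.    0.935 1.896]
ty [-0.131 -0.991 -0.004] tz [-0.991  0.131 -0.012] tx [ 0.012  0.002 -1.   ]
(array([  27.4, -106.4,  158. ]), np.float64(-11.6))
```

Emit:
move_arm(commands=[[-1,0,-108,153,-11.6],[-1,0,-108,153,-11.6],[-1,0,-108,153,-11.6],[-1,0,-108,153,-11.6],[-1,0,-108,153,-11.6],[-1,20,-108,153,-11.6],[-1,20,-108,153,-11.6],[-1,20,-108,153,-11.6]])

```text
time: 9.65
position: [0.4937, 0.3645, 0.0622]
tool_rot: [-0.706, -0.025, 0.707, -0.026]
ft_force: [0.6, 0.3, -0.1]
grip_width: 0.0872
```

```bash
python3 - <<'E'
from h import *
st();print(plan(.4936,.3645,.032,.0711))
E
```

```text
t 9.65 pos [0.4937 0.3645 0.0622] w 0.0872 F [ 0.6   0.32 -0.07] M [ 0.07 -0.01 -0.  ] q [ 0.454  0.762  1.59  -0.     0.79   1.953]
ty [ 0.072 -0.997  0.   ] tz [-0.997 -0.072  0.001] tx [-0.001 -0.    -1.   ]
(array([30.2, -0. ,  0.1]), np.float64(0.1))
```

Emit:
move_arm(commands=[[-1,30,0,0,0],[-1,30,0,0,0],[1,30,0,0,0],[1,30,0,0,0],[1,30,0,0,0],[1,30,0,0,0],[1,30,0,0,0],[1,30,0,0,0]])

```text
time: 10.32
position: [0.4943, 0.3645, 0.0331]
tool_rot: [0.707, 0.025, -0.706, 0.025]
ft_force: [0.6, 0.0, -0.8]
grip_width: 0.0546
```

Emit:
move_arm(commands=[[1,0,0,0,0],[1,0,0,0,0]])

```text
time: 10.48
position: [0.4943, 0.3647, 0.033]
tool_rot: [0.707, 0.025, -0.706, 0.025]
ft_force: [0.3, 0.3, 3.2]
grip_width: 0.0517
```

```bash
python3 - <<'E'
from h import *
st()
E
```

```text
t 10.48 pos [0.4943 0.3647 0.033 ] w 0.0517 F [0.27 0.29 3.21] M [0.14 0.09 0.02] q [0.454 0.808 1.597 0.    0.735 1.953]
ty [ 0.071 -0.997 -0.001] tz [-0.997 -0.071 -0.001] tx [ 0.001  0.001 -1.   ]
```

Emit:
move_arm(commands=[[1,-20,0,0,0],[1,-60,0,0,0],[1,-100,0,0,0],[1,-140,0,0,0],[1,-150,0,0,0],[1,-150,0,0,0]])

```text
time: 10.98
position: [0.4954, 0.3652, 0.1845]
tool_rot: [0.709, 0.026, -0.705, 0.024]
ft_force: [0.8, -0.1, -8.9]
grip_width: 0.0518
```

```bash
python3 - <<'E'
from h import *
st();print(plan(.5762,-.0531,.183,-.0567))
E
```

```text
t 10.98 pos [0.4954 0.3652 0.1845] w 0.0518 F [ 0.8  -0.09 -8.93] M [ 0.07 -0.08 -0.  ] q [ 0.454  0.587  1.522 -0.     1.027  1.953]
ty [ 0.071 -0.997 -0.002] tz [-0.997 -0.071 -0.006] tx [ 0.005  0.003 -1.   ]
(array([  0.8, 423. , -50.7]), np.float64(7.3))
```

Emit:
move_arm(commands=[[1,0,423,-51,7.3],[1,0,423,-51,7.3],[1,0,423,-51,7.3],[1,0,423,-51,7.3],[1,0,423,-51,7.3],[1,0,423,-51,7.3],[1,0,423,-51,7.3],[1,0,423,-51,7.3]])

```text
time: 11.65
position: [0.5543, 0.0355, 0.178]
tool_rot: [-0.704, 0.019, 0.71, 0.02]
ft_force: [0.5, 0.6, -9.2]
grip_width: 0.0517
```

```bash
python3 - <<'E'
from h import *
st();print(plan(.5762,-.0531,.183,-.0567))
E
```

```text
t 11.65 pos [0.5543 0.0355 0.178 ] w 0.0517 F [ 0.51  0.59 -9.17] M [ 0.1  -0.11  0.02] q [-0.137  0.53   1.67   0.     0.95   1.49 ]
ty [-0.056 -0.998 -0.001] tz [-0.998  0.056  0.009] tx [-0.009  0.001 -1.   ]
(array([ -5.3,  87.3, -26.8]), np.float64(0.0))
```

Emit:
move_arm(commands=[[1,0,40,-15,0],[1,0,70,-25,0],[1,0,80,-25,0],[1,0,80,-25,0],[1,0,80,-25,0]])

```text
time: 12.07
position: [0.575, -0.0442, 0.1784]
tool_rot: [-0.704, 0.02, 0.71, 0.022]
ft_force: [-1.1, -0.3, -9.0]
grip_width: 0.0514
```

```bash
python3 - <<'E'
from fit import *
st();print(plan(.5762,-.0531,.183,-.0567))
t=shot('top','t2'); pickle.dump(t,open('t2.pkl','wb'))
o=robot.get_obs(); p=o['position']
overlay(t,[(SKID,(.5577,-.052,-.0567),(0,0,255)),(CAST,(p[0],p[1],-.0567,p[2]-.033),(0,255,0))],'o3',(230,60,400,240),3.3)
E
```

```text
t 12.07 pos [ 0.575  -0.0442  0.1784] w 0.0514 F [-1.06 -0.27 -9.02] M [ 0.1   0.04 -0.05] q [-2.710e-01  5.540e-01  1.616e+00  1.000e-03  9.800e-01  1.358e+00]
ty [-0.059 -0.998 -0.002] tz [-0.998  0.059  0.009] tx [-0.008  0.003 -1.   ]
(array([-4.7,  8.8, -1.7]), np.float64(-0.1))
```

View pics/o3.png

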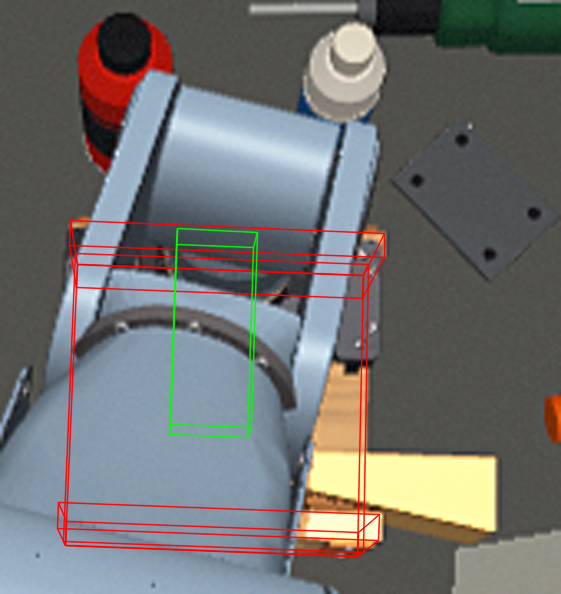

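```bash
python3 - <<'E'
from fit import *
t,D=pickle.load(open('d1.pkl','rb')); g=t['image'].astype(np.float32).mean(2)
sk=np.array([.5577,-.0520]); a=-.0567; Rm=np.array([[np.cos(a),-np.sin(a)],[np.sin(a),np.cos(a)]])
def prof(z,xs,ys):
    out=[]
    for x in xs:
        v=[]
        for y in ys:
            w=sk+Rm@[x,y]; uv=proj(t,[*w,z]); v.append(cv2.getRectSubPix(g,(1,1),(float(uv[0]),float(uv[1])))[0,0])
        out.append(np.mean(v))
    return np.round(out).astype(int)
ys=np.linspace(-.08,.08,33)
xs=np.arange(.070,.125,.002)
for z in(.03,.11): print(z,list(zip(np.round(xs*1000).astype(int).tolist(),prof(z,xs,ys).tolist())))
xs=np.arange(-.125,-.08,.002); print(list(zip(np.round(xs*1000).astype(int).tolist(),prof(.11,xs,ys).tolist())))
# y edges: deck
for ys2 in (np.arange(-.125,-.095,.002),np.arange(.095,.125,.002)):
  print([(int(round(y*1000)),int(prof(.03,np.linspace(-.02,.06,9),[y]).mean())) for y in ys2])
  print('board',[(int(round(y*1000)),int(prof(.11,np.linspace(.093,.104,5),[y]).mean())) for y in ys2])
E
```

```text
0.03 [(70, 183), (72, 179), (74, 180), (76, 183), (78, 183), (80, 182), (82, 184), (84, 184), (86, 180), (88, 155), (90, 119), (92, 101), (94, 99), (96, 101), (98, 111), (100, 121), (102, 111), (104, 103), (106, 99), (108, 99), (110, 102), (112, 139), (114, 175), (116, 185), (118, 184), (120, 183), (122, 183), (124, 183)]
0.11 [(70, 100), (72, 99), (74, 103), (76, 118), (78, 118), (80, 107), (82, 100), (84, 99), (86, 99), (88, 131), (90, 173), (92, 185), (94, 184), (96, 183), (98, 183), (100, 183), (102, 185), (104, 187), (106, 163), (108, 115), (110, 90), (112, 87), (114, 88), (116, 89), (118, 89), (120, 89), (122, 89), (124, 88)]
[(-125, 90), (-123, 88), (-121, 89), (-119, 96), (-117, 101), (-115, 108), (-113, 104), (-111, 169), (-109, 237), (-107, 246), (-105, 245), (-103, 244), (-101, 244), (-99, 244), (-97, 245), (-95, 247), (-93, 228), (-91, 159), (-89, 101), (-87, 108), (-85, 120), (-83, 125), (-81, 128)]
[(-125, 89), (-123, 88), (-121, 89), (-119, 89), (-117, 88), (-115, 86), (-113, 83), (-111, 118), (-109, 170), (-107, 183), (-105, 180), (-103, 179), (-101, 178), (-99, 178), (-97, 179)]
board [(-125, 88), (-123, 89), (-121, 89), (-119, 88), (-117, 87), (-115, 87), (-113, 81), (-111, 107), (-109, 158), (-107, 191), (-105, 190), (-103, 187), (-101, 186), (-99, 186), (-97, 187)]
[(95, 173), (97, 173), (99, 173), (101, 173), (103, 174), (105, 176), (107, 179), (109, 154), (111, 104), (113, 86), (115, 87), (117, 88), (119, 89), (121, 89), (123, 89)]
board [(95, 175), (97, 172), (99, 172), (101, 171), (103, 172), (105, 174), (107, 179), (109, 160), (111, 119), (113, 87), (115, 86), (117, 88), (119, 89), (121, 88), (123, 88)]
```

Emit:
move_arm(commands=[[1,0,9,-1,0],[1,0,9,-1,0],[1,30,9,-1,0],[1,60,9,-1,0],[1,90,9,-1,0],[1,100,9,-1,0],[1,100,9,-1,0],[1,100,9,-1,0]])

```text
time: 12.78
position: [0.582, -0.0533, 0.0868]
tool_rot: [0.71, -0.02, -0.704, -0.018]
ft_force: [-1.1, 0.6, 13.6]
grip_width: 0.0515
```

```bash
python3 - <<'E'
from h import *
st();print(plan(.5762,-.0531,.063,-.0567))
E
```

```text
t 12.78 pos [ 0.582  -0.0533  0.0868] w 0.0515 F [-1.1   0.63 13.58] M [0.15 0.54 0.05] q [-0.282  0.695  1.666 -0.     0.772  1.343]
ty [-0.054 -0.999  0.002] tz [-0.998  0.054 -0.009] tx [ 0.009 -0.003 -1.   ]
(array([23.7,  0.1,  6. ]), np.float64(0.1))
```

```bash
python3 - <<'E'
from fit import *
s=shot('side','s3'); t=shot('top','t3'); st()
cv2.imwrite('pics/s3z.png',cv2.resize(s['image'][130:330,200:460,::-1],None,fx=3,fy=3,interpolation=cv2.INTER_CUBIC))
E
```

```text
t 12.88 pos [ 0.582  -0.0533  0.0868] w 0.0516 F [-0.38  0.58 11.78] M [0.2  0.51 0.04] q [-0.282  0.695  1.666  0.     0.772  1.343]
ty [-0.054 -0.999  0.002] tz [-0.998  0.054 -0.009] tx [ 0.009 -0.003 -1.   ]
```

View pics/s3z.png

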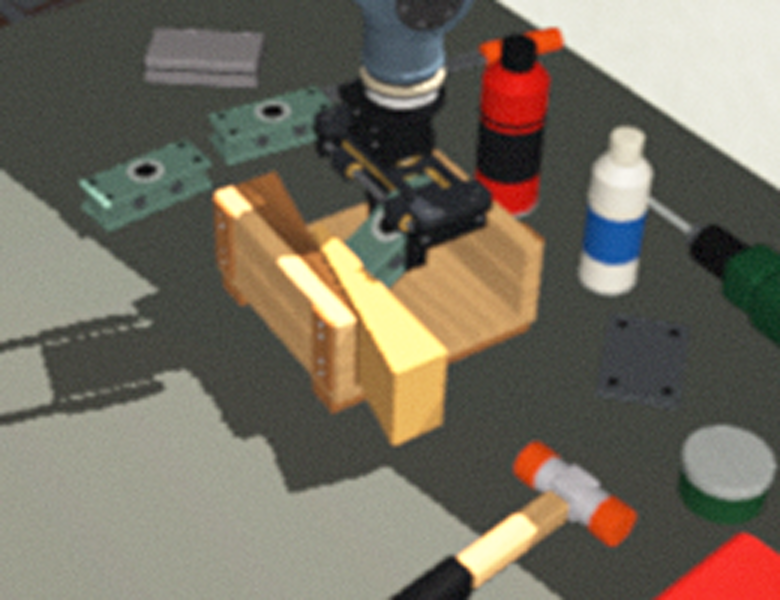

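View pics/t3.png

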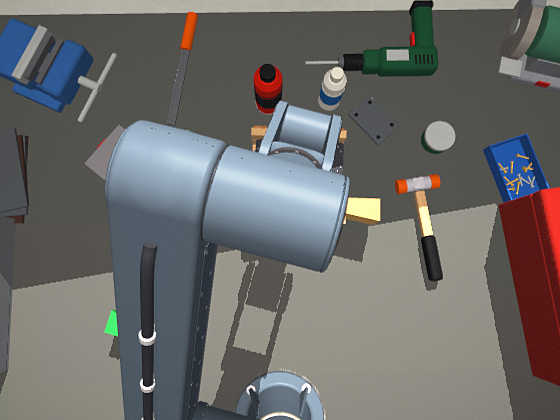

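```bash
python3 - <<'E'
from fit import *
im=cv2.imread('pics/s3.png'); cv2.imwrite('pics/s3y.png',cv2.resize(im[165:270,285:390],None,fx=7,fy=5.7,interpolation=cv2.INTER_CUBIC))
E
```

```text
(no output)
```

View pics/s3y.png

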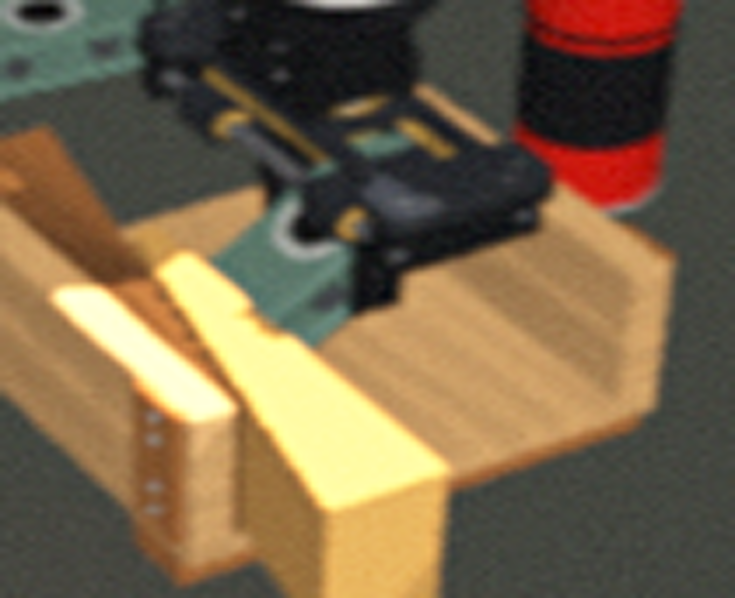

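Emit:
move_arm(commands=[[1,-4,0,6,0],[1,-4,0,6,0],[1,-4,0,6,0],[1,-4,0,6,0]])

```text
time: 13.22
position: [0.5715, -0.0521, 0.0865]
tool_rot: [-0.706, 0.019, 0.708, 0.02]
ft_force: [-1.0, 1.6, 0.3]
grip_width: 0.0514
```

```bash
python3 - <<'E'
from h import *
st();print(plan(.5762,-.0531,.063,-.0567))
E
```

```text
t 13.22 pos [ 0.5715 -0.0521  0.0865] w 0.0514 F [-0.97  1.59  0.29] M [ 0.38  0.75 -0.11] q [-2.860e-01  6.890e-01  1.685e+00  1.000e-03  7.700e-01  1.341e+00]
ty [-0.056 -0.998 -0.001] tz [-0.998  0.056  0.002] tx [-0.002  0.001 -1.   ]
(array([23.5,  0.8, -4.8]), np.float64(0.0))
```

Emit:
move_arm(commands=[[1,0,0,-3,0],[1,3,0,-3,0],[1,6,0,-3,0],[1,9,0,-3,0],[1,12,0,-3,0],[1,12,0,-3,0]], newtons=18)

```text
time: 13.72
position: [0.579, -0.053, 0.0779]
tool_rot: [0.71, -0.02, -0.704, -0.02]
ft_force: [-1.4, 5.1, 18.3]
grip_width: 0.0521
```

```bash
python3 - <<'E'
from h import *
st();print(plan(.5762,-.0531,.063,-.0567))
E
```

```text
t 13.72 pos [ 0.579  -0.053   0.0779] w 0.0521 F [-1.38  5.11 18.29] M [ 1.04  0.17 -0.11] q [-0.284  0.707  1.677  0.003  0.749  1.342]
ty [-0.057 -0.998  0.   ] tz [-0.998  0.057 -0.009] tx [ 0.009 -0.001 -1.   ]
(array([14.8,  0.2,  3. ]), np.float64(-0.0))
```

```bash
python3 - <<'E'
from fit import *
s=shot('side','s4'); im=s['image'][:,:,::-1]
cv2.imwrite('pics/s4y.png',cv2.resize(im[165:270,285:390],None,fx=7,fy=5.7,interpolation=cv2.INTER_CUBIC))
E
```

```text
(no output)
```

View pics/s4y.png

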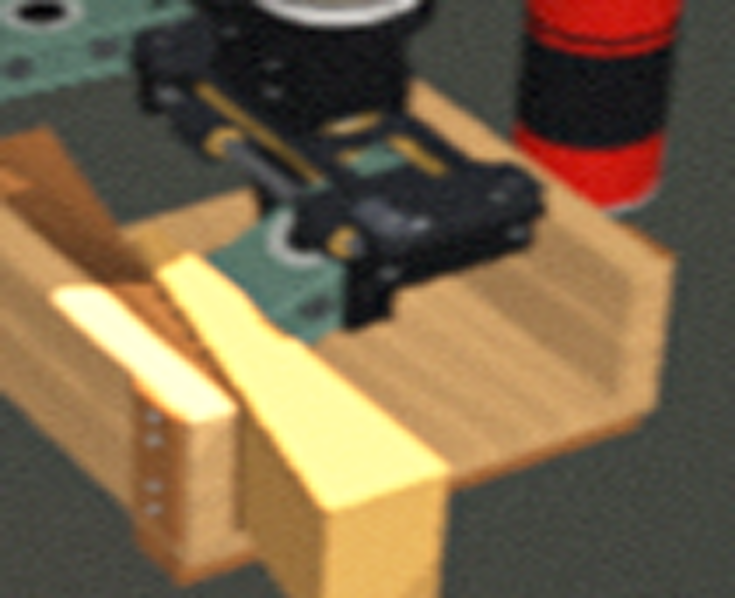

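Emit:
move_arm(commands=[[1,3,0,3,0],[1,6,0,4,0],[1,9,0,4,0],[1,12,0,4,0],[1,12,0,4,0]], newtons=10)

```text
time: 14.18
position: [0.5761, -0.0529, 0.0652]
tool_rot: [0.711, -0.021, -0.703, -0.02]
ft_force: [2.0, 5.3, 12.6]
grip_width: 0.052
```

```bash
python3 - <<'E'
from h import *
st();print(plan(.5762,-.0531,.063,-.0567))
E
```

```text
t 14.18 pos [ 0.5761 -0.0529  0.0652] w 0.052 F [ 2.04  5.25 12.55] M [ 1.07 -0.33 -0.04] q [-0.286  0.725  1.691  0.003  0.715  1.34 ]
ty [-0.057 -0.998  0.   ] tz [-0.998  0.057 -0.011] tx [ 0.011 -0.001 -1.   ]
(array([ 2.2,  0.2, -0.1]), np.float64(-0.0))
```

Emit:
move_arm(commands=[[1,3,0,0,0],[1,4,0,0,0],[1,4,0,0,0]], newtons=5)

```text
time: 14.43
position: [0.575, -0.0529, 0.0601]
tool_rot: [0.71, -0.02, -0.704, -0.02]
ft_force: [1.8, 4.8, 6.4]
grip_width: 0.052
```

```bash
python3 - <<'E'
from fit import *
st();print(plan(.5762,-.0531,.063,-.0567))
s=shot('side','s5'); im=s['image'][:,:,::-1]
cv2.imwrite('pics/s5y.png',cv2.resize(im[165:270,285:390],None,fx=7,fy=5.7,interpolation=cv2.INTER_CUBIC))
E
```

```text
t 14.43 pos [ 0.575  -0.0529  0.0601] w 0.052 F [1.84 4.84 6.36] M [ 0.88 -0.27 -0.09] q [-0.286  0.733  1.693  0.002  0.707  1.34 ]
ty [-0.057 -0.998  0.   ] tz [-0.998  0.057 -0.009] tx [ 0.008 -0.001 -1.   ]
(array([-2.9,  0.2, -1.2]), np.float64(-0.0))
```

View pics/s5y.png

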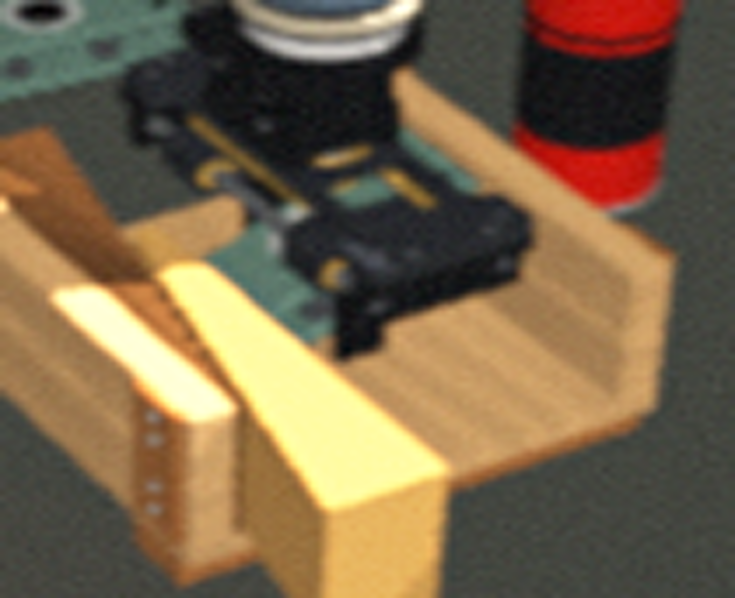

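Emit:
move_arm(commands=[[-1,-2,0,0,0],[-1,-2,0,0,0],[-1,-2,0,0,0],[-1,-2,0,0,0],[-1,-30,0,0,0],[-1,-70,0,0,0],[-1,-120,0,0,0],[-1,-120,0,0,0]], newtons=40)

```text
time: 15.15
position: [0.575, -0.054, 0.1843]
tool_rot: [0.711, -0.021, -0.703, -0.019]
ft_force: [1.9, -0.7, 0.7]
grip_width: 0.0863
```

```bash
python3 - <<'E'
from h import *
st();print(plan(.6315,.2373,.085,-.131))
E
```

```text
t 15.15 pos [ 0.575  -0.054   0.1843] w 0.0863 F [ 1.93 -0.72  0.7 ] M [ 0.07 -0.03 -0.01] q [-0.287  0.541  1.624 -0.     0.966  1.34 ]
ty [-0.056 -0.998  0.003] tz [-0.998  0.056 -0.011] tx [ 0.011 -0.004 -1.   ]
(array([  98.9, -294.3,  -39. ]), np.float64(4.3))
```

Emit:
move_arm(commands=[[-1,0,-294,-42,4.3],[-1,0,-294,-42,4.3],[-1,0,-294,-42,4.3],[-1,0,-294,-42,4.3],[-1,0,-294,-42,4.3],[-1,30,-294,-42,4.3],[-1,60,-294,-42,4.3],[-1,90,-294,-42,4.3]])

```text
time: 15.82
position: [0.6322, 0.2396, 0.0996]
tool_rot: [0.709, -0.044, -0.702, -0.046]
ft_force: [0.4, -0.9, -0.4]
grip_width: 0.0875
```

Emit:
move_arm(commands=[[-1,5,0,0,0],[-1,5,0,0,0],[-1,5,0,0,0]])

```text
time: 16.07
position: [0.6289, 0.234, 0.0923]
tool_rot: [-0.705, 0.047, 0.706, 0.046]
ft_force: [-0.3, 0.4, 0.8]
grip_width: 0.0871
```

```bash
python3 - <<'E'
from fit import *
st();print(plan(.6315,.2373,.032,-.131))
t=shot('top','t6'); s=shot('side','s6'); pickle.dump((t,s),open('d6.pkl','wb'))
im=s['image'][:,:,::-1]
a=cv2.resize(im[165:275,265:385],(480,440),interpolation=cv2.INTER_CUBIC)
b=cv2.resize(t['image'][110:240,230:390,::-1],None,fx=3,fy=440/130,interpolation=cv2.INTER_CUBIC)
cv2.imwrite('pics/c6a.png',a)
overlay(t,[(SKID,(.5577,-.052,-.0567),(0,0,255))],'c6b',(90,60,400,260),2.58)
E
```

```text
t 16.07 pos [0.6289 0.234  0.0923] w 0.0871 F [-0.28  0.44  0.79] M [ 0.06  0.03 -0.05] q [ 1.900e-01  7.750e-01  1.421e+00 -1.000e-03  9.470e-01  1.893e+00]
ty [-0.131 -0.991  0.001] tz [-0.991  0.131  0.001] tx [-0.001 -0.001 -1.   ]
(array([60.3, -3.7, -2.2]), np.float64(-0.0))
```

View pics/c6a.png

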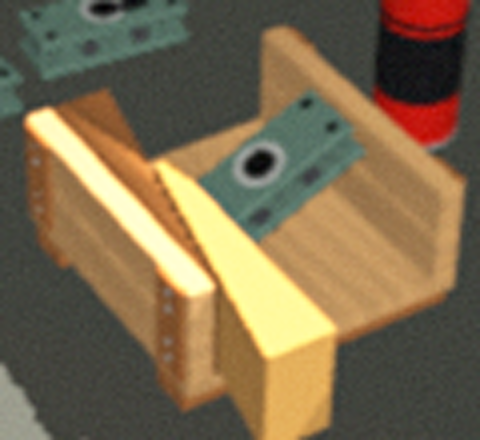

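View pics/c6b.png

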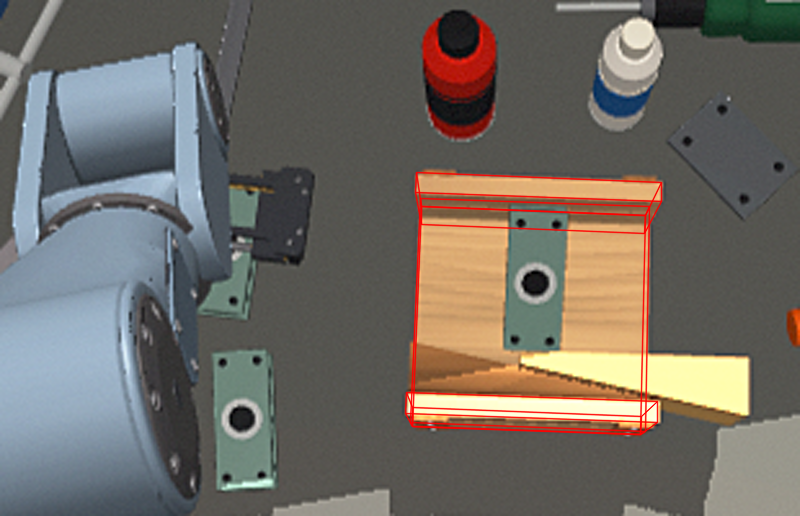

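```bash
cat >> fit.py <<'E'
SK=np.array([.5577,-.0520,-.0567])
def toskid(p):
    a=SK[2]; d=np.array(p[:2])-SK[:2]; return np.array([np.cos(a)*d[0]+np.sin(a)*d[1],-np.sin(a)*d[0]+np.cos(a)*d[1]])*1000
def toworld(x,y):
    a=SK[2]; return SK[:2]+np.array([np.cos(a)*x-np.sin(a)*y,np.sin(a)*x+np.cos(a)*y])/1000
def greenmask(t,roi):
    hsv=cv2.cvtColor(t['image'],cv2.COLOR_RGB2HSV); m=cv2.inRange(hsv,(60,35,50),(95,150,255))
    k=np.zeros_like(m); u0,v0,u1,v1=roi; k[v0:v1,u0:u1]=m[v0:v1,u0:u1]
    k=cv2.morphologyEx(k,cv2.MORPH_CLOSE,np.ones((5,5)))
    n,l,s,_=cv2.connectedComponentsWithStats(k); i=1+np.argmax(s[1:,4]); k=(l==i).astype(np.uint8)
    cs,_=cv2.findContours(k,cv2.RETR_EXTERNAL,cv2.CHAIN_APPROX_NONE); cv2.drawContours(k,cs,-1,1,-1); return k>0
E
python3 - <<'E'
from fit import *
t,s=pickle.load(open('d6.pkl','rb'))
m=greenmask(t,(270,125,325,205)); w=toworld(18,0)
p,f=fit(t,m,CAST,np.array([w[0],w[1],SK[2]]),.03); print(p,f,toskid(p),p[2]-SK[2],m.sum())
g=greenmask(t,(160,190,200,255)); print(fit(t,g,CAST,np.array([.459,.22,.04]),0))
E
```

```text
[ 0.58676346 -0.05455245 -0.08282039] 0.04522821679711342 [29.1614012  -0.90133465] -0.026120388725206764 1205
(array([0.46074028, 0.22089686, 0.04068853]), np.float64(0.055957574397325516))
```

```bash
python3 - <<'E'
from fit import *
t,s=pickle.load(open('d6.pkl','rb'))
overlay(t,[(SKID,SK,(0,0,255)),(CAST,(.58676,-.05455,-.0828,.03),(0,255,0))],'c6c',(260,125,350,215),6.6)
E
```

```text
(no output)
```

View pics/c6c.png

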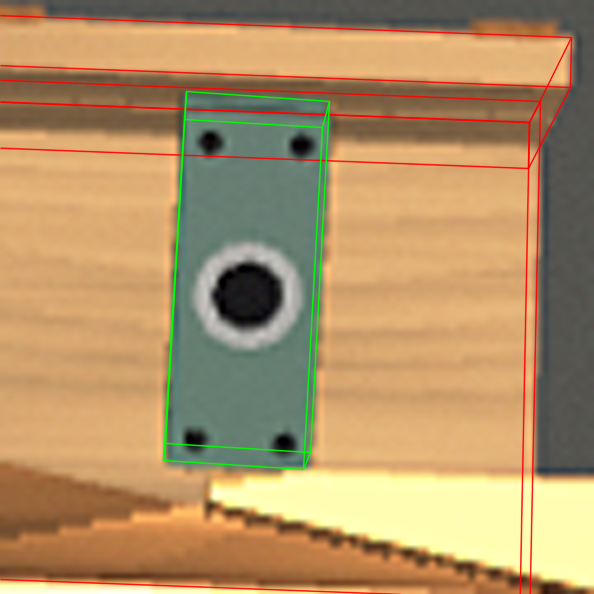

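```bash
python3 - <<'E'
from fit import *
t,s=pickle.load(open('d6.pkl','rb'))
w=toworld(24,-1)
overlay(t,[(CAST,(*w,-.0828,.03),(0,255,0))],'c6d',(270,130,350,200),5)
overlay(s,[(SKID,SK,(0,0,255)),(CAST,(*w,-.0828,.03),(0,255,0))],'c6e',(265,165,385,275),5.4)
a=cv2.imread('pics/c6d.png');b=cv2.imread('pics/c6e.png'); print(a.shape,b.shape)
E
```

```text
(350, 400, 3) (594, 648, 3)
```

View pics/c6d.png

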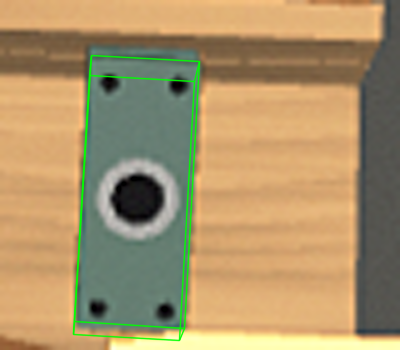

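View pics/c6e.png

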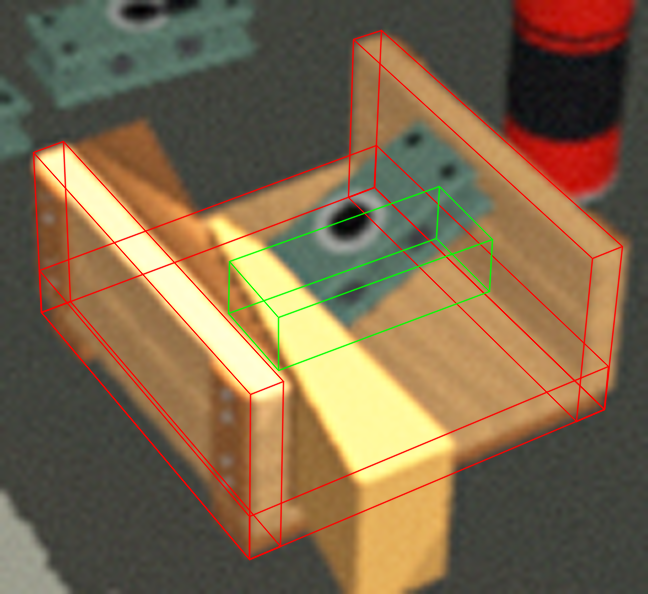

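```bash
cat > fit5.py <<'E'
from fit import *
def W5(p):
    x,y,yaw,pitch,z=p  # centre of box pose
    P=CAST[0]-[0,0,.018]; Rm=R.from_euler('ZYX',[yaw,-pitch,0]).as_matrix()  # pitch>0: +x end up
    return P@Rm.T+[x,y,z]
def m5(c,p,S=4):
    uv=np.array([proj(c,w) for w in W5(p)]); M=np.zeros((420*S,560*S),np.uint8)
    cv2.fillConvexPoly(M,cv2.convexHull(np.round(((uv+.5)*S-.5)*16).astype(np.int32)),1,shift=4)
    return cv2.resize(M.astype(np.float32),(560,420),interpolation=cv2.INTER_AREA)
def fit5(t,s,tm,sm,occ,p0):
    def f(p):
        a=np.abs(m5(t,p)-tm).sum(); b=(np.abs(m5(s,p)-sm)*~occ).sum(); return (a+b)/(tm.sum()+sm.sum())
    sc=np.array([.012,.012,.06,.15,.015])
    for k in range(3):
        r=minimize(f,p0,method='Nelder-Mead',options=dict(maxiter=600,xatol=1e-4,fatol=1e-4,initial_simplex=np.vstack([p0]+[p0+sc*(np.arange(5)==i)*(-1)**k for i in range(5)]))); p0=r.x
    return r.x,r.fun
E
python3 - <<'E'
from fit5 import *
t,s=pickle.load(open('d6.pkl','rb'))
tm=greenmask(t,(270,125,325,205)).astype(np.float32); sm=greenmask(s,(300,180,360,240)).astype(np.float32)
occ=np.zeros((420,560),bool)
# wedge occludes: yellow bright
hsv=cv2.cvtColor(s['image'],cv2.COLOR_RGB2HSV); y=cv2.inRange(hsv,(15,60,200),(32,255,255)); 
occ[:, :]=False
yy=np.zeros_like(y); yy[200:262,300:352]=y[200:262,300:352]
cv2.imwrite('pics/dbg.png',np.hstack([cv2.resize((sm[165:275,265:385]*255).astype(np.uint8),None,fx=3,fy=3),cv2.resize(yy[165:275,265:385],None,fx=3,fy=3)]))
# wedge half-plane: below-left of its castings side top edge line from (304.5,205) to (348,245)
vv,uu=np.mgrid[:420,:560]; occ=(vv-205)>(uu-304.5)*(245-205)/(348-304.5)
w=toworld(22,0)
p,f=fit5(t,s,tm,sm,occ,np.array([w[0],w[1],SK[2],.25,.065])); print(p,f,toskid(p),np.degrees(p[3]))
Wp=W5(p); print([(toskid(q).round(0).tolist(),round(q[2]*1000)) for q in Wp])
im=s['image'][:,:,::-1].copy(); im=cv2.resize(im[165:275,265:385],None,fx=5,fy=5)
for q in Wp:
    u=(proj(s,q)+.5-[265,165])*5; cv2.circle(im,(int(u[0]),int(u[1])),3,(0,0,255),-1)
cv2.imwrite('pics/c6f.png',im)
E
```

```text
[ 0.58180084 -0.05334673 -0.07120474  0.46570025  0.0680638 ] 0.19328254461288452 [2.41384323e+01 2.12176400e-02] 26.682658928639853
[([-26.0, -25.0], 23), ([-42.0, -25.0], 55), ([-25.0, 27.0], 23), ([-42.0, 27.0], 55), ([90.0, -27.0], 81), ([74.0, -27.0], 113), ([91.0, 25.0], 81), ([75.0, 25.0], 113)]
```

View pics/c6f.png

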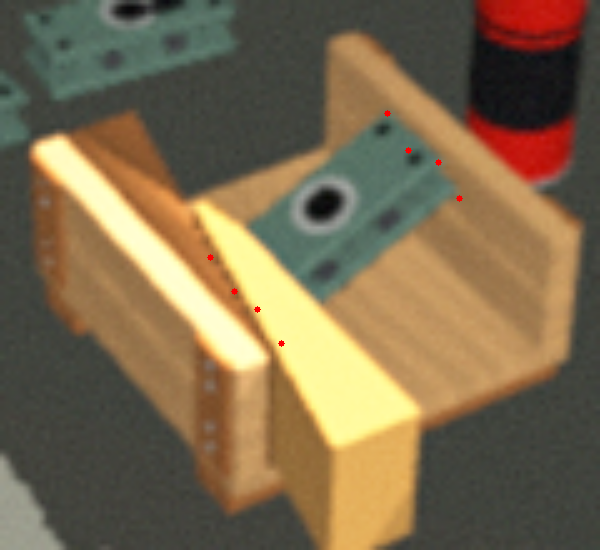

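```bash
python3 - <<'E'
from fit import *
w=toworld(60,0); print(w,plan(w[0],w[1],.175,SK[2]))
E
```

```text
[ 0.61760358 -0.05540018] (array([-80.4, 288.2, -25.7]), np.float64(-4.4))
```

```bash
python3 - <<'E'
from fit import *
t,s=pickle.load(open('d6.pkl','rb'))
print(at(t,268.3,113.8,0),at(t,267,72,.19),at(t,329,110,0))
E
```

```text
[0.7386118  0.01224566 0.        ] [0.7675152  0.01231464 0.19      ] [ 7.46112942e-01 -1.43433186e-01 -2.22044605e-16]
```

Emit:
move_arm(commands=[[1,-85,20,0,0],[1,-85,100,-10,-4.4],[1,-85,288,-26,-4.4],[1,-85,288,-26,-4.4],[1,-85,288,-26,-4.4],[1,-85,288,-26,-4.4],[1,-85,288,-26,-4.4],[1,-85,288,-26,-4.4]], newtons=40)

```text
time: 16.83
position: [0.6175, -0.0586, 0.1811]
tool_rot: [0.709, -0.021, -0.705, -0.02]
ft_force: [0.5, 0.1, -0.7]
grip_width: 0.0415
```

Emit:
move_arm(commands=[[1,10,-3,0,0],[1,20,-3,0,0],[1,30,-3,0,0],[1,35,-3,0,0],[1,38,-3,0,0],[1,40,-3,0,0]])

```text
time: 17.33
position: [0.6168, -0.0497, 0.1371]
tool_rot: [-0.706, 0.018, 0.707, 0.019]
ft_force: [-1.7, -0.1, 2.1]
grip_width: 0.0036
```

```bash
python3 - <<'E'
from fit import *
st(); print(toskid(robot.get_obs()['position']))
E
```

```text
t 17.33 pos [ 0.6168 -0.0497  0.1371] w 0.0036 F [-1.68 -0.09  2.14] M [0.02 0.21 0.03] q [-0.261  0.657  1.541 -0.     0.945  1.362]
ty [-0.052 -0.999 -0.   ] tz [-0.999  0.052  0.002] tx [-0.002  0.    -1.   ]
[58.86991678  5.69525423]
```

Emit:
move_arm(commands=[[1,0,5,0,0],[1,5,5,0,0],[1,10,5,0,0],[1,15,5,0,0],[1,15,5,0,0]])

```text
time: 17.75
position: [0.6163, -0.0559, 0.1211]
tool_rot: [-0.706, 0.019, 0.708, 0.019]
ft_force: [0.7, -0.6, 0.0]
grip_width: 0.0003
```

```bash
python3 - <<'E'
from fit import *
st(); print(toskid(robot.get_obs()['position']))
E
```

```text
t 17.75 pos [ 0.6163 -0.0559  0.1211] w 0.0003 F [ 0.66 -0.59  0.03] M [ 0.02  0.08 -0.  ] q [-0.271  0.68   1.55  -0.     0.914  1.354]
ty [-0.054 -0.999 -0.   ] tz [-0.999  0.054  0.002] tx [-0.002  0.001 -1.   ]
[58.69200536 -0.53388535]
```

Emit:
move_arm(commands=[[1,5,0,0,0],[1,10,0,0,0],[1,15,0,0,0],[1,15,0,0,0]])

```text
time: 18.08
position: [0.6162, -0.0559, 0.1062]
tool_rot: [-0.706, 0.019, 0.708, 0.019]
ft_force: [-0.6, -0.0, -1.1]
grip_width: 0.0007
```

Emit:
move_arm(commands=[[1,5,0,0,0],[1,10,0,0,0],[1,12,0,0,0],[1,12,0,0,0]])

```text
time: 18.42
position: [0.6166, -0.056, 0.0948]
tool_rot: [-0.706, 0.019, 0.707, 0.019]
ft_force: [-0.3, 0.4, -0.3]
grip_width: 0.0002
```

```bash
python3 - <<'E'
from fit import *
st(); print(toskid(robot.get_obs()['position']))
t=shot('side','s7'); overlay(t,[(CAST,(*toworld(24,0),SK[2],.03),(0,0,255))],'c7',(265,165,385,275),5.4)
E
```

```text
t 18.42 pos [ 0.6166 -0.056   0.0948] w 0.0002 F [-0.34  0.45 -0.33] M [ 0.04  0.04 -0.02] q [-0.271  0.718  1.563 -0.     0.862  1.354]
ty [-0.054 -0.999 -0.   ] tz [-0.999  0.054  0.001] tx [-0.001  0.    -1.   ]
[58.98010992 -0.61922609]
```

View pics/c7.png

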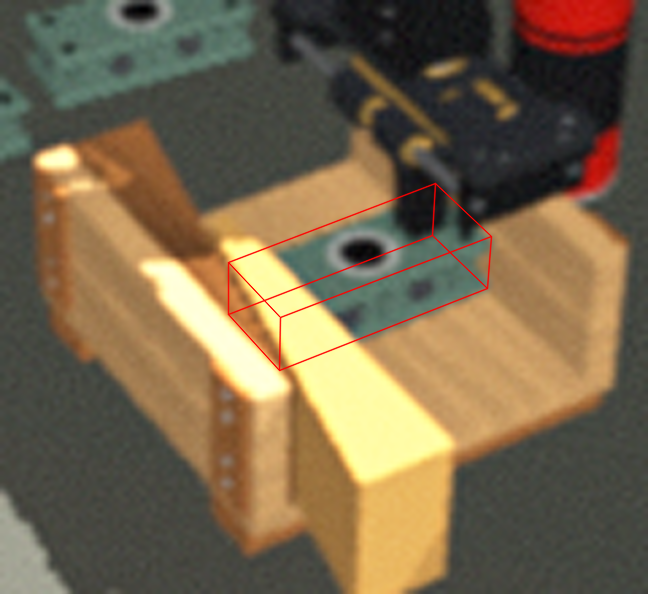

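```bash
python3 - <<'E'
from fit import *
print(plan(.6315,.2373,.18,-.131))
E
```

```text
(array([ -84.7, -293.7,    1.3]), np.float64(4.4))
```

Emit:
move_arm(commands=[[-1,-40,0,0,0],[-1,-80,0,0,0],[-1,-85,-50,0,0],[-1,-85,-292,-30,4.3],[-1,-85,-292,-30,4.3],[-1,-85,-292,-30,4.3],[-1,-85,-292,-30,4.3],[-1,-85,-292,-30,4.3]], newtons=60)

```text
time: 19.13
position: [0.6554, 0.1925, 0.181]
tool_rot: [0.706, -0.046, -0.705, -0.046]
ft_force: [1.0, -0.4, 0.5]
grip_width: 0.0457
```

```bash
python3 - <<'E'
from fit import *
st();print(plan(.6315,.2373,.06,-.131))
E
```

```text
t 19.13 pos [0.6554 0.1925 0.181 ] w 0.0457 F [ 1.01 -0.42  0.54] M [ 0.07 -0.04  0.01] q [ 0.123  0.678  1.336 -0.     1.128  1.823]
ty [-0.129 -0.992 -0.   ] tz [-0.992  0.129 -0.001] tx [ 0.001  0.    -1.   ]
(array([120.9, -41.3,  29.5]), np.float64(0.1))
```

Emit:
move_arm(commands=[[-1,20,-41,30,0],[-1,50,-41,30,0],[-1,85,-41,30,0],[-1,105,-41,30,0],[-1,105,-41,30,0],[-1,105,-41,30,0],[-1,105,-41,30,0]])

```text
time: 19.72
position: [0.6323, 0.2351, 0.077]
tool_rot: [0.707, -0.046, -0.705, -0.046]
ft_force: [-0.1, 0.0, -0.0]
grip_width: 0.0851
```

```bash
python3 - <<'E'
from fit5 import *
st();print(plan(.6315,.2373,.032,-.131))
t=shot('top','t8'); s=shot('side','s8')
tm=greenmask(t,(270,125,325,205)).astype(np.float32)
p,f=fit(t,tm>0,CAST,np.array([.58,-.054,SK[2]]),.03); print(p,f,toskid(p),p[2]-SK[2])
overlay(s,[(CAST,(*p,.03),(0,0,255))],'c8',(265,165,385,275),5.4)
E
```

```text
t 19.72 pos [0.6323 0.2351 0.077 ] w 0.0851 F [-0.12  0.03 -0.  ] M [ 0.04 -0.    0.  ] q [ 0.191  0.798  1.421 -0.     0.92   1.891]
ty [-0.129 -0.992 -0.001] tz [-0.992  0.129 -0.003] tx [ 0.003  0.001 -1.   ]
(array([45. , -2.1,  1.2]), np.float64(0.1))
[ 0.58240402 -0.05355466 -0.05960891] 0.09728308767080307 [24.75242267 -0.15219166] -0.0029089137467397247
```

View pics/c8.png

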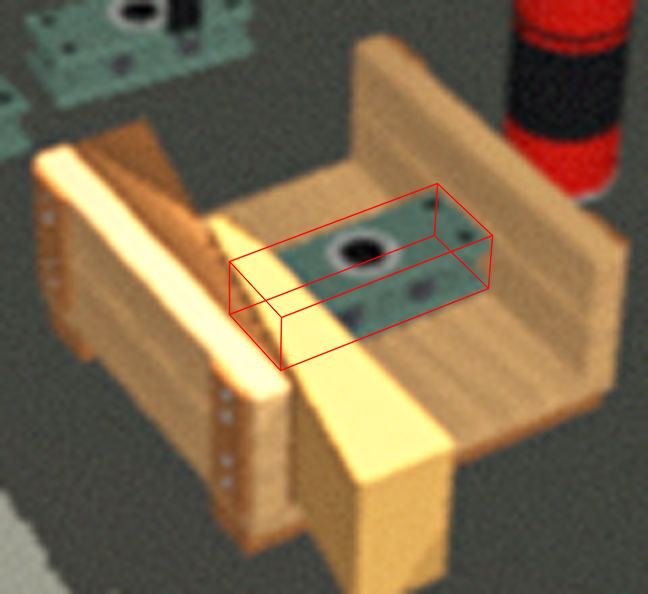

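View pics/t8.png

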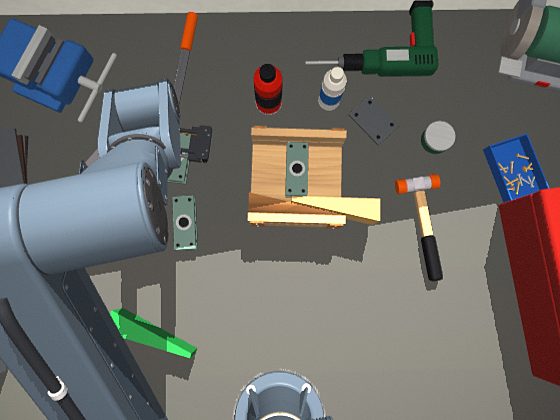

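Emit:
move_arm(commands=[[-1,20,-2,1,0],[-1,44,-2,1,0],[-1,44,-2,1,0],[1,44,-2,1,0],[1,44,-2,1,0],[1,44,-2,1,0],[1,44,-2,1,0],[1,44,-2,1,0]], newtons=60)

```text
time: 20.48
position: [0.6309, 0.2373, 0.0328]
tool_rot: [0.706, -0.046, -0.705, -0.046]
ft_force: [0.4, 0.0, 0.5]
grip_width: 0.0617
```

Emit:
move_arm(commands=[[1,0,0,0,0],[1,0,0,0,0],[1,0,0,0,0]])

```text
time: 20.73
position: [0.6304, 0.2374, 0.0321]
tool_rot: [0.706, -0.046, -0.705, -0.046]
ft_force: [-0.9, -0.7, 3.5]
grip_width: 0.0515
```

```bash
python3 - <<'E'
from fit5 import *
st();w=toworld(18,0); print(w,plan(*w,.225,SK[2]))
E
```

```text
t 20.73 pos [0.6304 0.2374 0.0321] w 0.0515 F [-0.86 -0.71  3.52] M [ 0.16  0.03 -0.1 ] q [0.194 0.861 1.433 0.    0.846 1.895]
ty [-0.129 -0.992 -0.001] tz [-0.992  0.129 -0.001] tx [ 0.001  0.    -1.   ]
[ 0.57567107 -0.05302005] (array([-193.1,  294.9,   16.6]), np.float64(-4.2))
```

Emit:
move_arm(commands=[[1,-35,0,0,0],[1,-75,0,0,0],[1,-115,20,2,0],[1,-150,60,5,-2],[1,-155,100,8,-4.2],[1,-155,140,12,-4.2],[1,-155,180,16,-4.2],[1,-155,220,16,-4.2]])

```text
time: 21.4
position: [0.5841, 0.0262, 0.1857]
tool_rot: [-0.706, 0.019, 0.708, 0.019]
ft_force: [-0.1, -0.4, -5.8]
grip_width: 0.0515
```

```bash
python3 - <<'E'
from fit5 import *
st();w=toworld(18,0); print(w,plan(*w,.187,SK[2]))
E
```

```text
t 21.4 pos [0.5841 0.0262 0.1857] w 0.0515 F [-0.05 -0.42 -5.78] M [-0.01 -0.04 -0.  ] q [-0.146  0.552  1.594 -0.     1.     1.48 ]
ty [-0.055 -0.999 -0.   ] tz [-0.998  0.055  0.004] tx [-0.004  0.    -1.   ]
[ 0.57567107 -0.05302005] (array([-1.3, 79.6,  4.1]), np.float64(0.1))
```

Emit:
move_arm(commands=[[1,0,38,4,0],[1,0,72,4,0],[1,0,72,4,0],[1,0,72,4,0],[1,0,72,4,0]])

```text
time: 21.82
position: [0.5776, -0.0441, 0.1853]
tool_rot: [-0.706, 0.02, 0.708, 0.021]
ft_force: [0.2, -0.0, -4.3]
grip_width: 0.0517
```

```bash
python3 - <<'E'
from fit5 import *
st();w=toworld(18,0); print(w,plan(*w,.098,SK[2]))
s=shot('side','s9'); p=robot.get_obs()['position']
overlay(s,[(CAST,(p[0],p[1],SK[2],p[2]-.032),(0,0,255))],'c9',(265,135,385,245),5.4)
E
```

```text
t 21.82 pos [ 0.5776 -0.0441  0.1853] w 0.0517 F [ 0.21 -0.02 -4.35] M [ 0.08  0.   -0.01] q [-2.690e-01  5.460e-01  1.608e+00  1.000e-03  9.910e-01  1.358e+00]
ty [-0.057 -0.998 -0.001] tz [-0.998  0.057  0.003] tx [-0.003  0.001 -1.   ]
[ 0.57567107 -0.05302005] (array([87.3,  9.1,  1.2]), np.float64(-0.0))
```

View pics/c9.png

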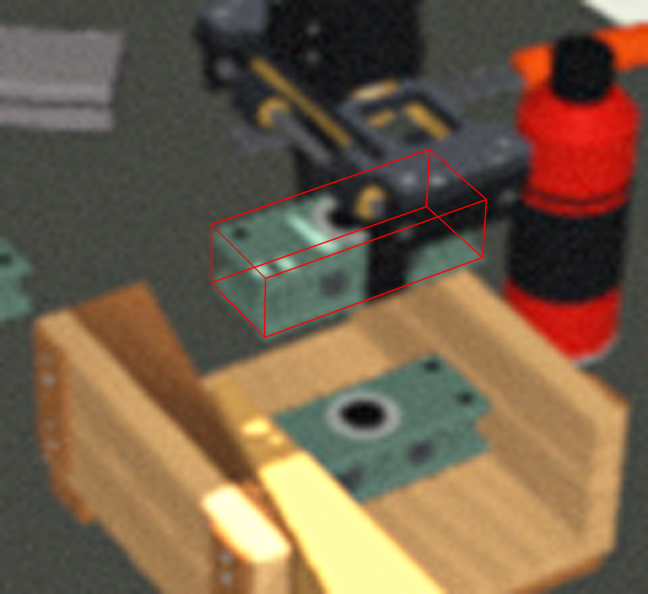

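Emit:
move_arm(commands=[[1,0,9,3,0],[1,0,9,3,0],[1,10,9,3,0],[1,25,9,3,0],[1,40,9,3,0],[1,50,9,3,0],[1,50,9,3,0],[1,50,9,3,0]])

```text
time: 22.53
position: [0.5748, -0.0527, 0.1356]
tool_rot: [-0.706, 0.019, 0.707, 0.02]
ft_force: [0.9, -0.4, -5.6]
grip_width: 0.0515
```

```bash
python3 - <<'E'
from fit5 import *
st();w=toworld(18,0); print(w,plan(*w,.098,SK[2]))
E
```

```text
t 22.53 pos [ 0.5748 -0.0527  0.1356] w 0.0515 F [ 0.88 -0.43 -5.56] M [0.02 0.01 0.03] q [-0.285  0.615  1.651  0.     0.878  1.341]
ty [-0.055 -0.998 -0.   ] tz [-0.998  0.055  0.002] tx [-0.002  0.001 -1.   ]
[ 0.57567107 -0.05302005] (array([37.6,  0.3, -1. ]), np.float64(0.1))
```

Emit:
move_arm(commands=[[1,12,0,-1,0],[1,24,0,-1,0],[1,33,0,-1,0],[1,35,0,-1,0],[1,36,0,-1,0],[1,37,0,-1,0]])

```text
time: 23.03
position: [0.5766, -0.0534, 0.0995]
tool_rot: [0.707, -0.02, -0.707, -0.02]
ft_force: [-0.4, -0.1, -5.3]
grip_width: 0.0512
```

```bash
python3 - <<'E'
from fit5 import *
st()
E
```

```text
t 23.03 pos [ 0.5766 -0.0534  0.0995] w 0.0512 F [-0.44 -0.13 -5.33] M [ 0.06  0.02 -0.02] q [-0.285  0.672  1.668  0.     0.801  1.342]
ty [-0.056 -0.998  0.   ] tz [-0.998  0.056 -0.001] tx [ 0.001 -0.    -1.   ]
```

Emit:
move_arm(commands=[[1,1,0,0,0],[1,2,0,0,0],[1,2,0,0,0]])

```text
time: 23.28
position: [0.5767, -0.0535, 0.0981]
tool_rot: [0.707, -0.02, -0.706, -0.02]
ft_force: [0.0, 0.6, -2.8]
grip_width: 0.0511
```

Emit:
move_arm(commands=[[-1,0,0,0,0],[-1,0,0,0,0],[-1,0,0,0,0],[-1,0,0,0,0],[-1,-20,0,0,0],[-1,-50,0,0,0],[-1,-85,0,0,0],[-1,-85,-30,0,0]])

```text
time: 23.95
position: [0.5831, -0.0281, 0.1891]
tool_rot: [0.712, -0.023, -0.702, -0.02]
ft_force: [1.8, -0.3, 0.5]
grip_width: 0.0859
```

```bash
python3 - <<'E'
from fit5 import *
st(); print(plan(.460,.2207,.183,.04))
E
```

```text
t 23.95 pos [ 0.5831 -0.0281  0.1891] w 0.0859 F [ 1.83 -0.33  0.47] M [-0.01 -0.09 -0.03] q [-0.238  0.54   1.606 -0.003  0.98   1.394]
ty [-0.06  -0.998  0.005] tz [-0.998  0.06  -0.015] tx [ 0.015 -0.006 -1.   ]
(array([   2.9, -240.9,  138. ]), np.float64(-5.8))
```

Emit:
move_arm(commands=[[-1,0,-241,133,-5.7],[-1,0,-241,133,-5.7],[-1,0,-241,133,-5.7],[-1,0,-241,133,-5.7],[-1,30,-241,133,-5.7],[-1,70,-241,133,-5.7],[-1,105,-241,133,-5.7],[-1,110,-241,133,-5.7]])

```text
time: 24.62
position: [0.4584, 0.2269, 0.0726]
tool_rot: [0.708, 0.016, -0.706, 0.016]
ft_force: [0.5, -0.2, 0.2]
grip_width: 0.087
```

Emit:
move_arm(commands=[[-1,0,0,0,0],[-1,0,0,0,0],[-1,0,0,0,0]])

```text
time: 24.87
position: [0.46, 0.2246, 0.0735]
tool_rot: [0.708, 0.015, -0.706, 0.015]
ft_force: [0.2, -0.4, 0.0]
grip_width: 0.0871
```

```bash
python3 - <<'E'
from fit5 import *
st(); print(plan(.460,.2207,.032,.04))
t=shot('top','t10'); s=shot('side','s10'); pickle.dump((t,s),open('d10.pkl','wb'))
overlay(s,[(CAST,(*toworld(18,0),SK[2],.066),(0,0,255))],'c10',(265,145,385,255),5.4)
overlay(t,[],'c10t',(150,110,370,240),3.5)
E
```

```text
t 24.87 pos [0.46   0.2246 0.0735] w 0.0871 F [ 0.18 -0.37  0.03] M [-0.02  0.02  0.04] q [ 0.236  0.662  1.852 -0.     0.625  1.763]
ty [ 0.043 -0.999 -0.   ] tz [-0.999 -0.043 -0.003] tx [ 0.003  0.    -1.   ]
(array([41.4,  3.9,  0.3]), np.float64(0.2))
```

View pics/c10.png

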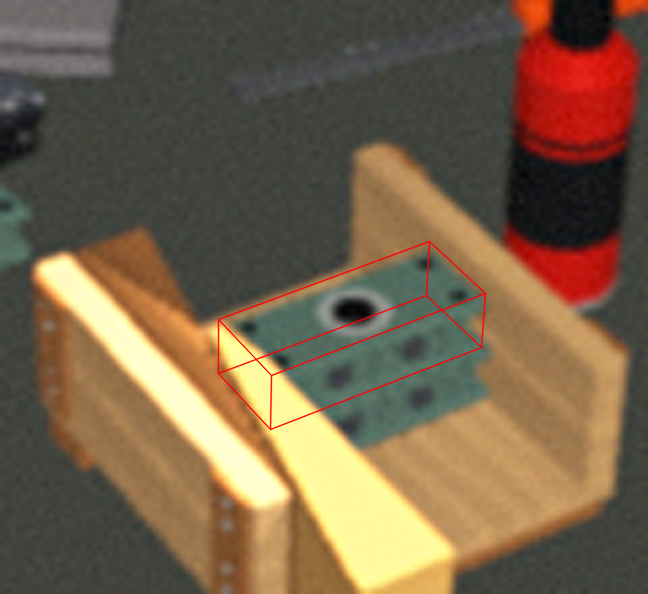

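View pics/c10t.png

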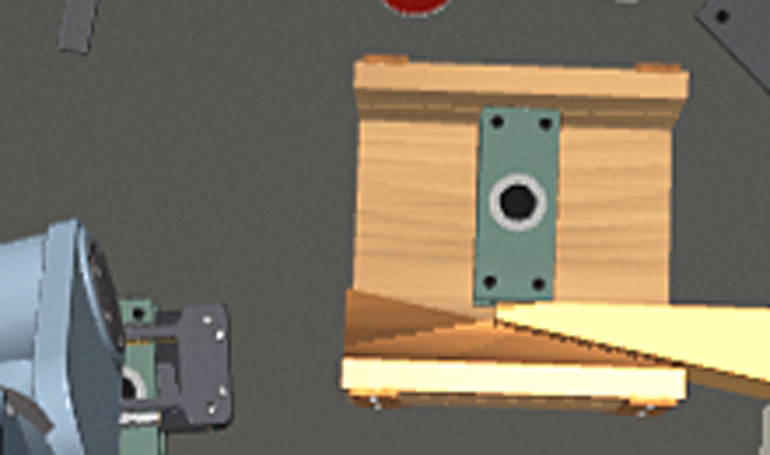

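Emit:
move_arm(commands=[[-1,20,3,0,0],[-1,41,3,0,0],[-1,41,3,0,0],[1,41,3,0,0],[1,41,3,0,0],[1,41,3,0,0],[1,41,3,0,0],[1,41,3,0,0]], newtons=60)

```text
time: 25.63
position: [0.4593, 0.2219, 0.0324]
tool_rot: [0.708, 0.015, -0.706, 0.015]
ft_force: [-0.2, -1.1, -0.4]
grip_width: 0.0614
```

Emit:
move_arm(commands=[[1,0,0,0,0],[1,0,0,0,0],[1,0,0,0,0]])

```text
time: 25.88
position: [0.4589, 0.2216, 0.0319]
tool_rot: [0.707, 0.015, -0.707, 0.016]
ft_force: [-0.0, -2.6, 6.1]
grip_width: 0.0516
```

```bash
python3 - <<'E'
from fit5 import *
st();w=toworld(18,0); print(w,plan(*w,.225,SK[2]))
E
```

```text
t 25.88 pos [0.4589 0.2216 0.0319] w 0.0516 F [-0.03 -2.57  6.06] M [-0.42  0.07  0.01] q [ 2.300e-01  7.410e-01  1.869e+00 -1.000e-03  5.310e-01  1.758e+00]
ty [ 0.044 -0.999  0.   ] tz [-0.999 -0.044 -0.001] tx [ 0.001 -0.    -1.   ]
[ 0.57567107 -0.05302005] (array([-192.9,  279.5, -104.7]), np.float64(5.8))
```

Emit:
move_arm(commands=[[1,-40,0,0,0],[1,-80,0,0,0],[1,-120,20,-8,0],[1,-160,55,-20,3],[1,-180,90,-35,5.8],[1,-180,130,-50,5.8],[1,-180,170,-65,5.8],[1,-180,210,-80,5.8]])

```text
time: 26.55
position: [0.5409, 0.0307, 0.2118]
tool_rot: [0.707, -0.02, -0.707, -0.02]
ft_force: [0.5, 0.0, -2.9]
grip_width: 0.0516
```

Emit:
move_arm(commands=[[1,0,35,-13,0],[1,0,65,-23,0],[1,0,65,-23,0],[1,0,65,-23,0],[1,0,65,-23,0]])

```text
time: 26.97
position: [0.5586, -0.0336, 0.2101]
tool_rot: [-0.706, 0.02, 0.708, 0.021]
ft_force: [-0.8, 0.5, -3.2]
grip_width: 0.0515
```

```bash
python3 - <<'E'
from fit5 import *
st();w=toworld(17,0); print(w,plan(*w,.134,SK[2]))
E
```

```text
t 26.97 pos [ 0.5586 -0.0336  0.2101] w 0.0515 F [-0.79  0.51 -3.23] M [0.04 0.07 0.  ] q [-2.600e-01  4.890e-01  1.635e+00  1.000e-03  1.021e+00  1.369e+00]
ty [-0.058 -0.998 -0.001] tz [-0.998  0.058  0.003] tx [-0.003  0.002 -1.   ]
[ 0.57467268 -0.05296338] (array([ 76. ,  18.5, -17.5]), np.float64(-0.1))
```

Emit:
move_arm(commands=[[1,0,18,-16,0],[1,5,18,-16,0],[1,15,18,-16,0],[1,30,18,-16,0],[1,40,18,-16,0],[1,40,18,-16,0],[1,40,18,-16,0],[1,40,18,-16,0]])

```text
time: 27.63
position: [0.5748, -0.0525, 0.1713]
tool_rot: [0.707, -0.02, -0.707, -0.02]
ft_force: [-0.9, 1.2, -1.4]
grip_width: 0.0517
```

```bash
python3 - <<'E'
from fit5 import *
st();w=toworld(17,0); print(w,plan(*w,.134,SK[2]))
E
```

```text
t 27.63 pos [ 0.5748 -0.0525  0.1713] w 0.0517 F [-0.87  1.18 -1.43] M [-0.01 -0.02  0.03] q [-0.285  0.562  1.627  0.     0.953  1.343]
ty [-0.057 -0.998 -0.   ] tz [-0.998  0.057 -0.   ] tx [ 0.  0. -1.]
[ 0.57467268 -0.05296338] (array([37.3,  0.4,  0.1]), np.float64(-0.0))
```

Emit:
move_arm(commands=[[1,12,0,0,0],[1,24,0,0,0],[1,32,0,0,0],[1,35,0,0,0],[1,37,0,0,0],[1,38,0,0,0],[1,38,0,0,0]])

```text
time: 28.22
position: [0.5751, -0.0532, 0.134]
tool_rot: [0.707, -0.02, -0.707, -0.02]
ft_force: [-0.8, 1.4, -0.4]
grip_width: 0.0518
```

```bash
python3 - <<'E'
from fit5 import *
st()
t,s=pickle.load(open('d10.pkl','rb'))
overlay(t,[],'ham',(380,150,470,300),4)
E
```

```text
t 28.22 pos [ 0.5751 -0.0532  0.134 ] w 0.0518 F [-0.85  1.38 -0.39] M [ 0.04  0.22 -0.04] q [-0.286  0.617  1.653  0.     0.871  1.343]
ty [-0.058 -0.998  0.   ] tz [-0.998  0.058 -0.001] tx [ 0.001 -0.    -1.   ]
```

View pics/ham.png

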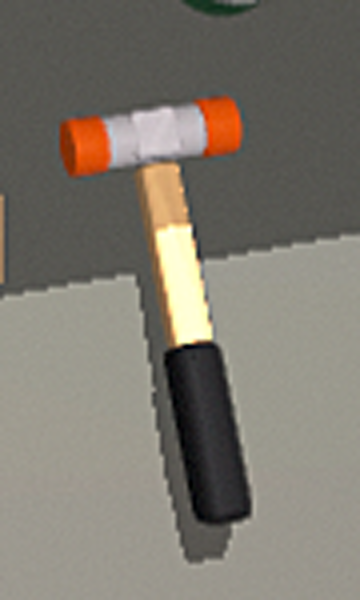

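Emit:
move_arm(commands=[[-1,0,0,0,0],[-1,0,0,0,0],[-1,0,0,0,0],[-1,0,0,0,0],[-1,-20,0,0,0],[-1,-50,0,0,0],[-1,-90,0,0,0],[-1,-90,30,0,0]])

```text
time: 28.88
position: [0.5772, -0.0805, 0.2304]
tool_rot: [0.712, -0.019, -0.702, -0.018]
ft_force: [2.1, -0.1, -0.5]
grip_width: 0.0861
```

```bash
python3 - <<'E'
from fit5 import *
t,s=pickle.load(open('d10.pkl','rb'))
P=lambda x,y,z:at(t,380+(x+.5)/4-.5,150+(y+.5)/4-.5,z)
l=P(61,150,.018);r=P(242,121,.018);hc=(l+r)/2; print(l,r,hc,np.linalg.norm(l-r))
n1=P(181,250,.024); g=P(208,430,.02); ge=P(222,520,.018); print(n1,g,ge)
d=hc-ge; d[2]=0; print('len head centre-grip end',np.linalg.norm(d),'yaw',np.arctan2(d[1],d[0]),'head yaw',np.arctan2(*(l-r)[:2][::-1])-np.pi/2)
d=hc-g; print(np.arctan2(d[1],d[0]))
a=np.arctan2(d[1],d[0]); o=hc-.045*np.array([np.cos(a),np.sin(a),0]); print('origin',o)
hm=HAM
overlay(t,[(HAM,(o[0],o[1],a),(0,255,0))],'ham2',(380,150,470,300),4)
st()
E
```

```text
[ 0.53914564 -0.29769414  0.018     ] [ 0.55530682 -0.41135049  0.018     ] [ 0.54722623 -0.35452232  0.018     ] 0.11479960242200926
[ 0.47458997 -0.36657688  0.024     ] [ 0.36472539 -0.37766798  0.02      ] [ 0.31048917 -0.38345429  0.018     ]
len head centre-grip end 0.23849840827656807 yaw 0.12160838039005989 head yaw 0.14124649709245474
0.12615149419734556
origin [ 0.50258382 -0.36018409  0.018     ]
t 28.88 pos [ 0.5772 -0.0805  0.2304] w 0.0861 F [ 2.06 -0.06 -0.53] M [-0.05 -0.01 -0.02] q [-0.332  0.486  1.569  0.003  1.074  1.291]
ty [-0.053 -0.999  0.001] tz [-0.999  0.053 -0.013] tx [ 0.013 -0.002 -1.   ]
```

View pics/ham2.png

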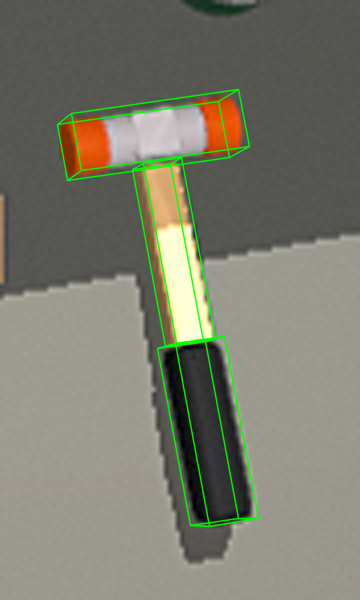

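Emit:
move_arm(commands=[[-1,0,30,5,0],[-1,0,70,15,0],[-1,0,110,30,-5],[-1,0,150,40,-10.5],[-1,30,190,55,-10.5],[-1,70,230,70,-10.5],[-1,100,265,78,-10.5],[-1,120,275,78,-10.5]], newtons=60)

```text
time: 29.55
position: [0.4808, -0.3483, 0.1128]
tool_rot: [0.706, 0.043, -0.705, 0.045]
ft_force: [0.8, 0.4, 0.7]
grip_width: 0.0867
```

Emit:
move_arm(commands=[[-1,10,0,0,0],[-1,10,0,0,0],[-1,10,0,0,0]])

```text
time: 29.8
position: [0.4811, -0.3448, 0.1022]
tool_rot: [-0.705, -0.045, 0.706, -0.044]
ft_force: [-0.3, -0.5, 0.2]
grip_width: 0.0867
```

```bash
python3 - <<'E'
from fit5 import *
st(); print(plan(.5125,-.3588,.03,.13))
t=shot('top','t11'); s=shot('side','s11'); pickle.dump((t,s),open('d11.pkl','wb'))
overlay(s,[(CAST,(*toworld(18,0),SK[2],.102),(0,0,255))],'c11',(235,130,385,255),5)
overlay(t,[(WED,(*toworld(-69,-85),SK[2],.03),(0,0,255))],'c11t',(230,110,450,260),3.5)
E
```

```text
t 29.8 pos [ 0.4811 -0.3448  0.1022] w 0.0867 F [-0.32 -0.45  0.15] M [-0.    0.03  0.07] q [-8.110e-01  6.800e-01  1.631e+00  1.000e-03  8.320e-01  6.350e-01]
ty [ 0.125 -0.992 -0.002] tz [-0.992 -0.125  0.001] tx [-0.001  0.002 -1.   ]
(array([ 72.2,  17.9, -29.5]), np.float64(-0.3))
```

View pics/c11.png

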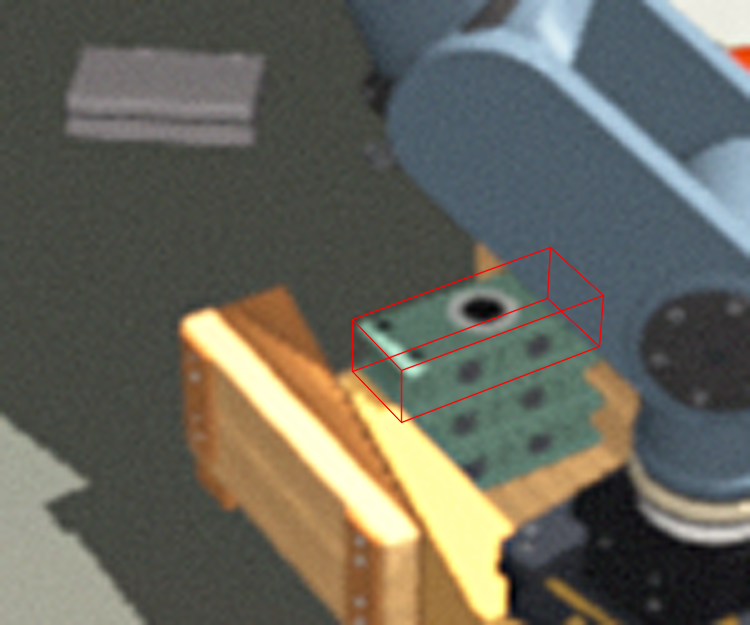

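View pics/c11t.png

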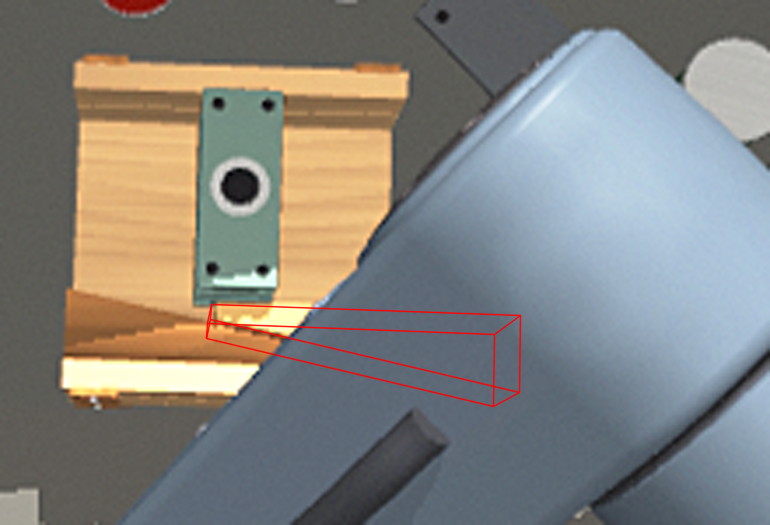

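Emit:
move_arm(commands=[[-1,10,18,-29,0],[-1,30,18,-29,0],[-1,50,18,-29,0],[-1,55,18,-29,0],[-1,55,18,-29,0],[-1,55,18,-29,0]])

```text
time: 30.4
position: [0.5131, -0.3592, 0.0489]
tool_rot: [0.706, 0.044, -0.705, 0.045]
ft_force: [-0.5, -0.3, -0.2]
grip_width: 0.087
```

```bash
python3 - <<'E'
from fit5 import *
st(); print(plan(.5125,-.3588,.03,.13))
E
```

```text
t 30.4 pos [ 0.5131 -0.3592  0.0489] w 0.087 F [-0.47 -0.32 -0.18] M [-0.06 -0.    0.02] q [-0.789  0.793  1.561  0.     0.786  0.655]
ty [ 0.126 -0.992  0.001] tz [-0.992 -0.126 -0.001] tx [ 0.001 -0.001 -1.   ]
(array([18.9, -0.5,  0.5]), np.float64(-0.2))
```

Emit:
move_arm(commands=[[0,10,0,0,0],[0,18,0,0,0],[1,18,0,0,0],[1,18,0,0,0],[1,18,0,0,0],[1,18,0,0,0],[1,18,0,0,0],[1,18,0,0,0]], newtons=60)

```text
time: 31.07
position: [0.5125, -0.3599, 0.0299]
tool_rot: [0.706, 0.044, -0.706, 0.044]
ft_force: [-0.1, 0.5, 0.3]
grip_width: 0.0417
```

Emit:
move_arm(commands=[[1,0,0,0,0],[1,0,0,0,0],[1,0,0,0,0],[1,0,0,0,0]])

```text
time: 31.4
position: [0.5121, -0.3586, 0.0297]
tool_rot: [-0.705, -0.045, 0.706, -0.044]
ft_force: [0.2, 4.4, 1.9]
grip_width: 0.0237
```

```bash
python3 - <<'E'
from fit5 import *
st(); w=toworld(-124,-270); print(w,plan(*w,.09,SK[2]))
E
```

```text
t 31.4 pos [ 0.5121 -0.3586  0.0297] w 0.0237 F [0.21 4.36 1.92] M [ 0.7  -0.04  0.06] q [-7.900e-01  8.230e-01  1.565e+00  1.000e-03  7.550e-01  6.550e-01]
ty [ 0.125 -0.992 -0.002] tz [-0.992 -0.125  0.001] tx [-0.001  0.002 -1.   ]
[ 0.41859847 -0.31453907] (array([-60.1, -55.5,  87.3]), np.float64(10.4))
```

Emit:
move_arm(commands=[[1,-15,0,0,0],[1,-40,0,10,0],[1,-60,-10,30,3],[1,-60,-25,50,6],[1,-60,-45,70,9],[1,-60,-50,78,10.4],[1,-60,-50,78,10.4],[1,-60,-50,78,10.4]])

```text
time: 32.07
position: [0.4285, -0.3201, 0.0892]
tool_rot: [0.707, -0.02, -0.707, -0.02]
ft_force: [0.8, -0.7, -4.4]
grip_width: 0.0234
```

Emit:
move_arm(commands=[[1,0,0,0,0],[1,0,0,0,0],[1,0,0,0,0]])

```text
time: 32.32
position: [0.4296, -0.3208, 0.0894]
tool_rot: [0.707, -0.02, -0.707, -0.019]
ft_force: [0.5, -0.5, -5.1]
grip_width: 0.0234
```

```bash
python3 - <<'E'
from fit5 import *
st(); print(toskid(robot.get_obs()['position']))
t=shot('top','t12'); s=shot('side','s12'); pickle.dump((t,s),open('d12.pkl','wb'))
o=robot.get_obs()['position']; h=o+np.array([np.cos(SK[2]),np.sin(SK[2]),0])*-.0095
w=(WED,(*toworld(-69,-85),SK[2],.03),(0,0,255))
overlay(t,[w,(HAM,(h[0],h[1],SK[2],o[2]-.0297),(0,255,0))],'c12t',(230,110,450,300),3.2)
overlay(s,[w,(HAM,(h[0],h[1],SK[2],o[2]-.0297),(0,255,0))],'c12',(245,160,425,310),4.2)
E
```

```text
t 32.32 pos [ 0.4296 -0.3208  0.0894] w 0.0234 F [ 0.5  -0.51 -5.1 ] M [ 0.02 -0.03  0.01] q [-0.85   0.651  1.783 -0.     0.706  0.777]
ty [-0.056 -0.998  0.001] tz [-0.998  0.056 -0.001] tx [ 0.001 -0.001 -1.   ]
[-112.63635663 -275.61668742]
```

View pics/c12t.png

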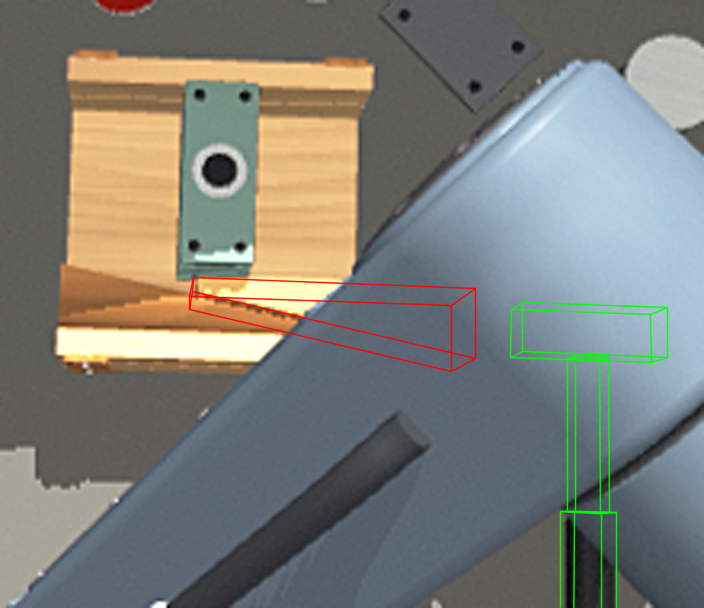

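View pics/c12.png

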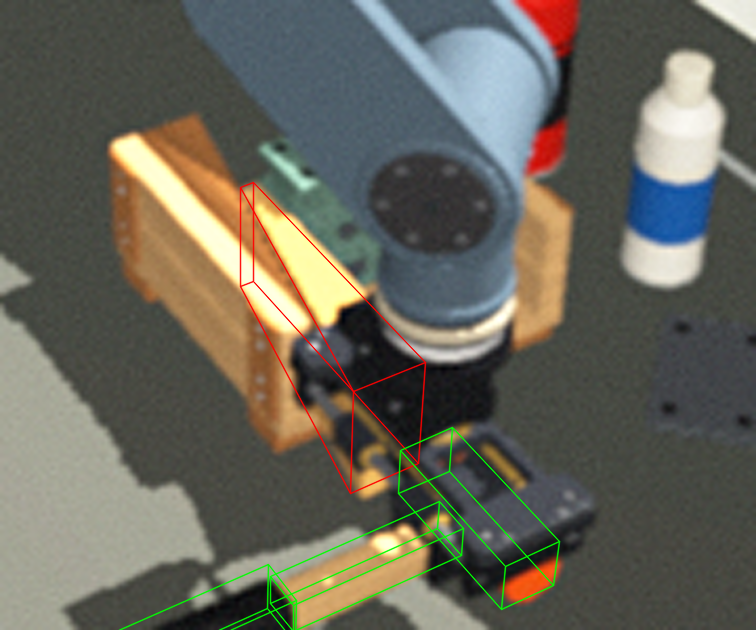

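Emit:
move_arm(commands=[[1,0,-20,0,0],[1,0,-40,0,0],[1,0,-60,-2,0],[1,0,-60,-2,0],[1,0,-40,-2,0],[1,0,-40,-2,0]])

```text
time: 32.92
position: [0.4347, -0.2839, 0.09]
tool_rot: [0.708, -0.021, -0.706, -0.018]
ft_force: [1.2, -0.5, -4.7]
grip_width: 0.0233
```

```bash
python3 - <<'E'
from fit5 import *
st(); print(toskid(robot.get_obs()['position']))
E
```

```text
t 32.92 pos [ 0.4347 -0.2839  0.09  ] w 0.0233 F [ 1.16 -0.49 -4.74] M [-0.1  -0.1  -0.06] q [-0.793  0.636  1.829 -0.002  0.671  0.834]
ty [-0.055 -0.998  0.005] tz [-0.998  0.055 -0.004] tx [ 0.004 -0.005 -1.   ]
[-109.6500742  -238.49698277]
```

Emit:
move_arm(commands=[[1,0,-15,-1,0],[1,0,-32,-2,0],[1,0,-45,-4,0],[1,0,-45,-4,0]])

```text
time: 33.25
position: [0.4415, -0.2361, 0.0902]
tool_rot: [0.708, -0.021, -0.705, -0.018]
ft_force: [1.0, -2.7, -3.9]
grip_width: 0.0239
```

```bash
python3 - <<'E'
from fit5 import *
st(); print(toskid(robot.get_obs()['position']))
E
```

```text
t 33.25 pos [ 0.4415 -0.2361  0.0902] w 0.0239 F [ 1.01 -2.72 -3.9 ] M [-0.25 -0.09 -0.04] q [-0.715  0.621  1.875 -0.     0.639  0.912]
ty [-0.055 -0.998  0.004] tz [-0.998  0.055 -0.004] tx [ 0.004 -0.004 -1.   ]
[-105.56757928 -190.42481982]
```

Emit:
move_arm(commands=[[1,0,20,0,0],[1,0,20,0,0],[1,0,20,0,0]])

```text
time: 33.5
position: [0.4383, -0.2561, 0.0896]
tool_rot: [-0.707, 0.02, 0.707, 0.02]
ft_force: [0.1, -0.2, -4.9]
grip_width: 0.0236
```

```bash
python3 - <<'E'
from fit5 import *
st(); print(toskid(robot.get_obs()['position']))
s=shot('side','s13'); t=shot('top','t13')
w=(WED,(*toworld(-62,-42),SK[2],.03),(0,0,255))
overlay(s,[w],'c13',(245,160,425,310),4.2)
E
```

```text
t 33.5 pos [ 0.4383 -0.2561  0.0896] w 0.0236 F [ 0.11 -0.23 -4.95] M [ 0.05  0.04 -0.  ] q [-0.749  0.629  1.854  0.     0.659  0.879]
ty [-0.057 -0.998 -0.   ] tz [-0.998  0.057  0.   ] tx [-0.  0. -1.]
[-107.6530617  -210.52361432]
```

View pics/c13.png

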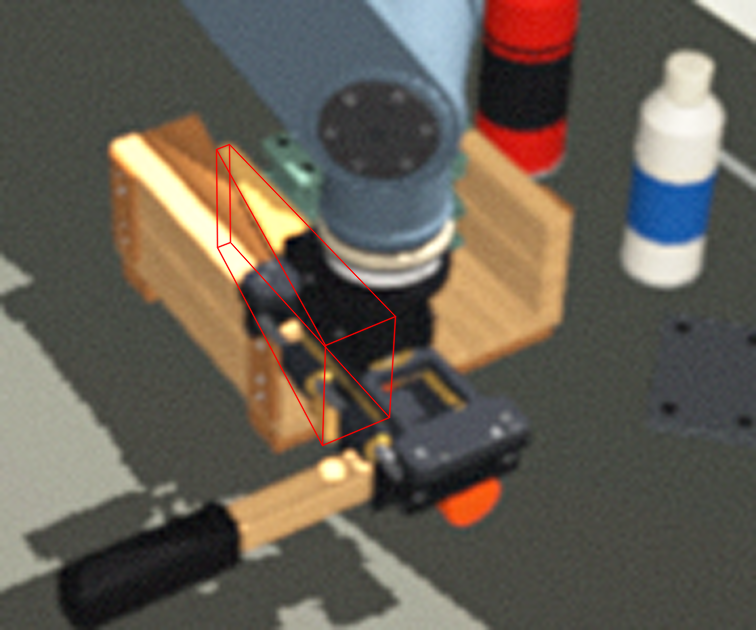

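View pics/t13.png

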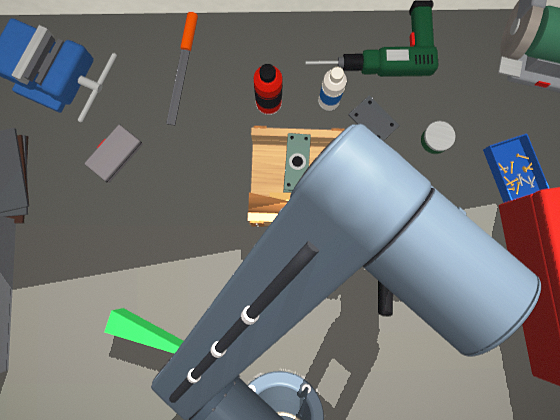

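Emit:
move_arm(commands=[[1,0,-15,-2,0],[1,0,-30,-3,0],[1,0,-36,-3,0],[1,0,-36,-3,0]])

```text
time: 33.93
position: [0.4459, -0.2307, 0.0911]
tool_rot: [0.709, -0.024, -0.704, -0.009]
ft_force: [-14.4, -34.1, -9.5]
grip_width: 0.0235
```

```bash
python3 - <<'E'
from fit5 import *
st(); print(toskid(robot.get_obs()['position']))
E
```

```text
t 33.93 pos [ 0.4459 -0.2307  0.0911] w 0.0235 F [-14.43 -34.12  -9.51] M [-5.75  2.24 -0.2 ] q [-0.693  0.619  1.879 -0.021  0.625  0.942]
ty [-0.047 -0.999  0.022] tz [-0.999  0.047 -0.008] tx [ 0.007 -0.022 -1.   ]
[-101.49626973 -184.7742708 ]
```

Emit:
move_arm(commands=[[1,0,20,0,0],[1,0,20,0,0],[1,0,20,0,0]])

```text
time: 34.18
position: [0.4418, -0.2399, 0.0895]
tool_rot: [-0.707, 0.02, 0.707, 0.021]
ft_force: [0.6, 1.5, -5.7]
grip_width: 0.0236
```

```bash
python3 - <<'E'
from fit5 import *
st(); print(toskid(robot.get_obs()['position']))
E
```

```text
t 34.18 pos [ 0.4418 -0.2399  0.0895] w 0.0236 F [ 0.59  1.53 -5.67] M [ 0.11  0.1  -0.  ] q [-7.200e-01  6.260e-01  1.866e+00  1.000e-03  6.510e-01  9.080e-01]
ty [-0.058 -0.998 -0.001] tz [-0.998  0.058  0.001] tx [-0.001  0.001 -1.   ]
[-105.08936849 -194.13105553]
```

Emit:
move_arm(commands=[[1,0,20,0,0],[1,0,20,0,0],[1,0,-15,1,0],[1,0,-25,1,0],[1,0,-25,1,0]])

```text
time: 34.6
position: [0.4465, -0.229, 0.0917]
tool_rot: [0.711, -0.026, -0.703, -0.005]
ft_force: [-18.0, -47.4, -10.6]
grip_width: 0.0234
```

```bash
python3 - <<'E'
from fit5 import *
st(); print(toskid(robot.get_obs()['position']))
E
```

```text
t 34.6 pos [ 0.4465 -0.229   0.0917] w 0.0234 F [-18.01 -47.44 -10.61] M [-7.86  3.14 -0.34] q [-0.687  0.616  1.884 -0.029  0.616  0.95 ]
ty [-0.043 -0.999  0.029] tz [-0.999  0.043 -0.011] tx [ 0.01 -0.03 -1.  ]
[-100.99896604 -183.00603929]
```

Emit:
move_arm(commands=[[1,0,40,3,0],[1,0,75,6,0],[1,0,100,6,0],[1,0,100,6,0]])

```text
time: 34.93
position: [0.4323, -0.3195, 0.09]
tool_rot: [0.708, -0.023, -0.705, -0.019]
ft_force: [0.8, 0.6, -4.7]
grip_width: 0.0237
```

```bash
python3 - <<'E'
from fit5 import *
st(); print(toskid(robot.get_obs()['position']))
s=shot('side','s14'); t=shot('top','t14'); pickle.dump((t,s),open('d14.pkl','wb'))
w=(WED,(*toworld(-58.6,-33),SK[2],.03),(0,0,255))
overlay(s,[w],'c14',(245,160,425,310),4.2)
E
```

```text
t 34.93 pos [ 0.4323 -0.3195  0.09  ] w 0.0237 F [ 0.78  0.59 -4.67] M [-0.01 -0.1   0.04] q [-8.440e-01  6.500e-01  1.783e+00 -1.000e-03  7.010e-01  7.870e-01]
ty [-0.06  -0.998  0.006] tz [-0.998  0.059 -0.005] tx [ 0.004 -0.006 -1.   ]
[-110.01829342 -274.20287648]
```

View pics/c14.png

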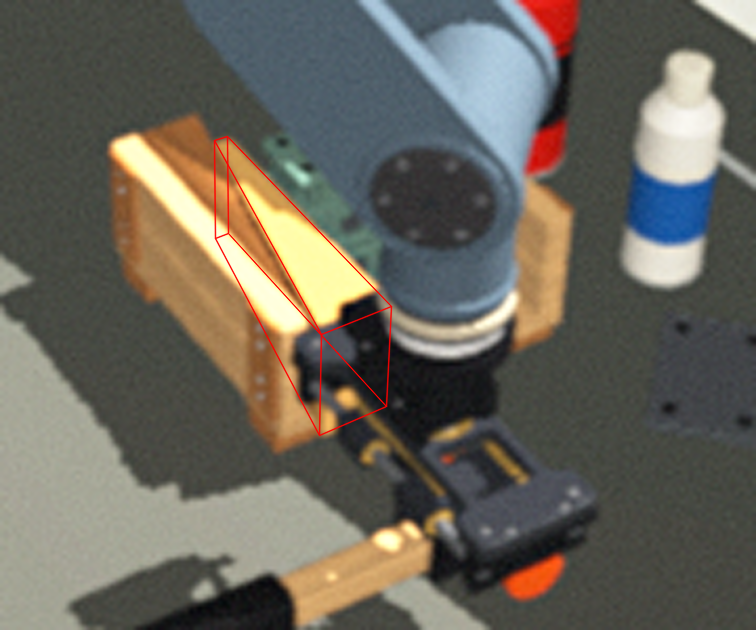

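View pics/t14.png

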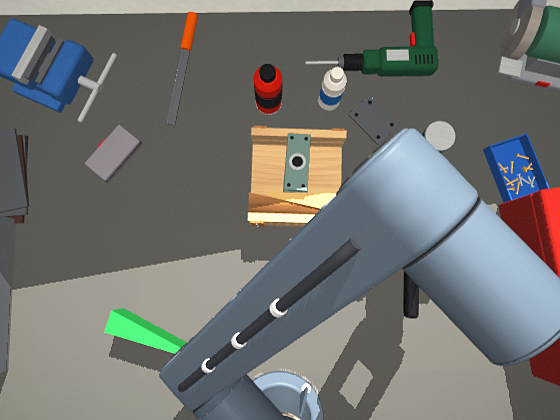

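```bash
python3 - <<'E'
from fit5 import *
t,s=pickle.load(open('d14.pkl','rb'))
its=[(WED,(*toworld(-56-2.2,-31),SK[2],.03),(0,0,255)),([box(-.065,.065,-.026,.026,.108,.108)],(*toworld(24,0),SK[2],.03),(255,0,0))]
its2=[(SKID,SK,(0,255,0))]
overlay(t,its,'c14z',(240,115,350,230),5.2)
m=greenmask(t,(270,120,325,205)); p,f=fit(t,m,[box(-.065,.065,-.026,.026,.072,.108)],np.array([.58,-.054,SK[2]]),.03); print(toskid(p),p[2]-SK[2],f)
E
```

```text
[23.39055603  3.06477315] -0.04581762914855873 0.08279096335172653
```

View pics/c14z.png

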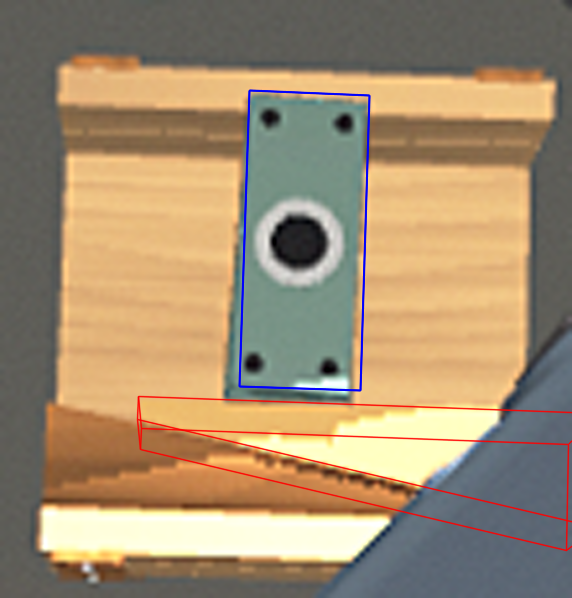

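```bash
python3 - <<'E'
from fit5 import *
st(); print(plan(.505,-.385,.09,.126))
E
```

```text
t 35.03 pos [ 0.4305 -0.3135  0.0893] w 0.0238 F [-0.77  0.77 -4.51] M [0.09 0.03 0.01] q [-8.40e-01  6.49e-01  1.79e+00  1.00e-03  7.04e-01  7.88e-01]
ty [-0.058 -0.998 -0.002] tz [-0.998  0.058  0.001] tx [-0.001  0.002 -1.   ]
(array([ -0.9,  67.1, -78.5]), np.float64(-10.5))
```

Emit:
move_arm(commands=[[1,0,30,-5,-3],[1,0,60,-30,-6],[1,0,67,-60,-9],[1,0,67,-78,-10.5],[1,0,67,-78,-10.5],[1,10,67,-78,-10.5],[1,25,67,-78,-10.5],[1,40,67,-78,-10.5]])

```text
time: 35.7
position: [0.5038, -0.3821, 0.0483]
tool_rot: [-0.705, -0.047, 0.707, -0.044]
ft_force: [0.2, -0.4, -5.4]
grip_width: 0.0237
```

Emit:
move_arm(commands=[[1,8,0,0,0],[1,12,0,0,0],[1,12,0,0,0],[1,12,0,0,0]])

```text
time: 36.03
position: [0.5048, -0.3847, 0.0375]
tool_rot: [-0.705, -0.045, 0.706, -0.045]
ft_force: [0.7, -0.2, -5.0]
grip_width: 0.0239
```

```bash
python3 - <<'E'
from fit5 import *
st()
E
```

```text
t 36.03 pos [ 0.5048 -0.3847  0.0375] w 0.0239 F [ 0.73 -0.19 -4.99] M [-0.03 -0.02 -0.06] q [-0.827  0.819  1.539  0.     0.785  0.616]
ty [ 0.127 -0.992 -0.001] tz [-0.992 -0.127  0.001] tx [-0.001  0.001 -1.   ]
```

Emit:
move_arm(commands=[[1,3,0,0,0],[1,6,0,0,0],[1,7,0,0,0],[1,8,0,0,0],[1,8,0,0,0]])

```text
time: 36.45
position: [0.5051, -0.3853, 0.0298]
tool_rot: [0.706, 0.045, -0.706, 0.045]
ft_force: [-1.1, -0.1, -3.5]
grip_width: 0.0233
```

Nearly resting; settle one more millimetre, open and rise.

Emit:
move_arm(commands=[[1,1,0,0,0],[1,1,0,0,0],[-1,1,0,0,0],[-1,1,0,0,0],[-1,1,0,0,0],[-1,1,0,0,0],[-1,1,0,0,0],[-1,1,0,0,0]])

```text
time: 37.12
position: [0.5053, -0.3854, 0.0286]
tool_rot: [0.706, 0.045, -0.706, 0.045]
ft_force: [-0.4, -0.1, -0.0]
grip_width: 0.0557
```

Emit:
move_arm(commands=[[-1,-20,0,0,0],[-1,-50,0,0,0],[-1,-90,0,0,0],[-1,-130,30,30,0],[-1,-160,70,60,0],[-1,-180,110,90,0],[-1,-180,150,120,0],[-1,-180,170,140,0]])

```text
time: 37.78
position: [0.4244, -0.5098, 0.2053]
tool_rot: [0.721, 0.071, -0.69, 0.019]
ft_force: [56.9, 106.1, 32.4]
grip_width: 0.0868
```

```bash
python3 - <<'E'
from fit5 import *
st()
s=shot('side','s15'); t=shot('top','t15'); pickle.dump((t,s),open('d15.pkl','wb'))
w=(WED,(*toworld(-58.2,-31),SK[2],.03),(0,0,255))
overlay(s,[w],'c15',(245,140,425,290),4.2)
overlay(t,[w,([box(-.065,.065,-.026,.026,.108,.108)],(*toworld(24,0),SK[2],.03),(255,0,0))],'c15z',(240,115,380,230),5.2)
E
```

```text
t 37.78 pos [ 0.4244 -0.5098  0.2053] w 0.0868 F [ 56.9  106.05  32.43] M [15.42 -9.19  3.72] q [-1.075  0.639  1.344  0.075  1.208  0.34 ]
ty [ 0.128 -0.989 -0.07 ] tz [-0.991 -0.125 -0.048] tx [ 0.039  0.076 -0.996]
```

View pics/c15.png

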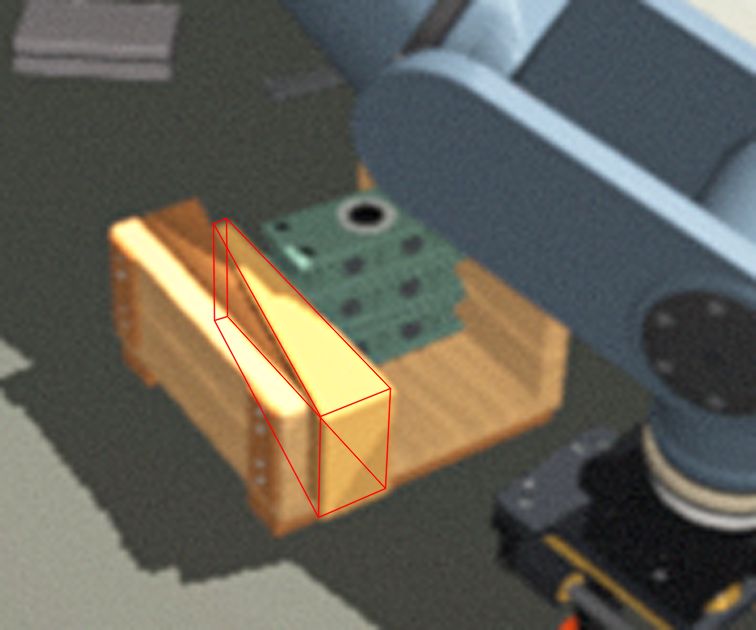

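View pics/c15z.png

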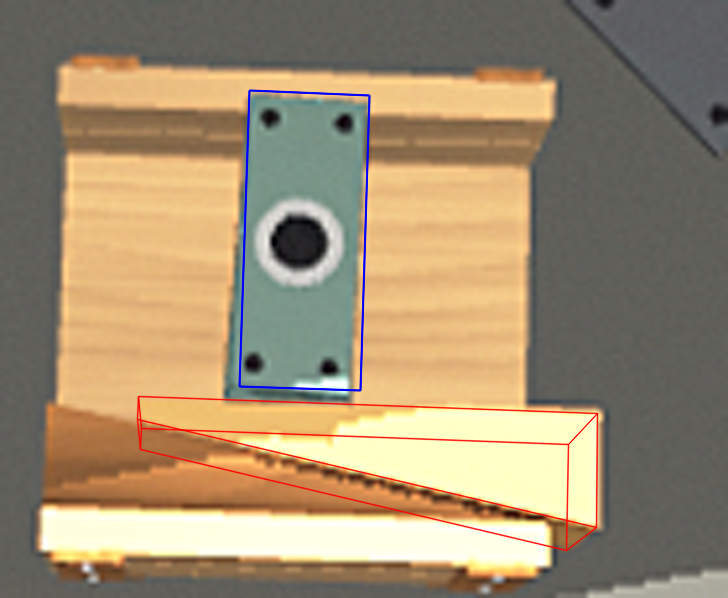

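View pics/t15.png

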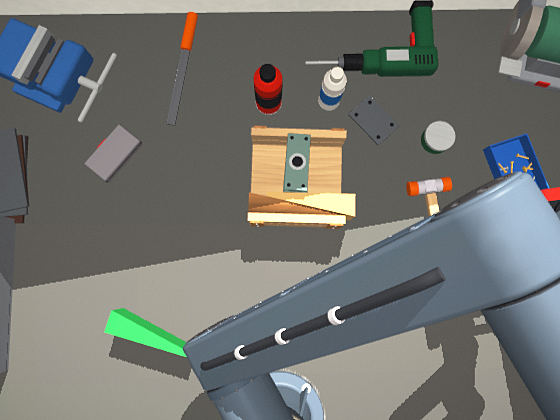

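Emit:
move_arm(commands=[[-1,0,-40,-20,0],[-1,0,-80,-40,0],[-1,0,-100,-50,0],[-1,0,-100,-50,0]])

```text
time: 38.22
position: [0.4457, -0.4285, 0.2033]
tool_rot: [-0.705, -0.049, 0.706, -0.045]
ft_force: [-1.5, 0.7, -0.4]
grip_width: 0.0869
```

```bash
python3 - <<'E'
from fit5 import *
st()
s=shot('side','s16'); t=shot('top','t16'); pickle.dump((t,s),open('d16.pkl','wb'))
E
```

```text
t 38.22 pos [ 0.4457 -0.4285  0.2033] w 0.0869 F [-1.47  0.73 -0.39] M [-0.03  0.09  0.02] q [-0.947  0.571  1.49   0.002  1.086  0.49 ]
ty [ 0.132 -0.991 -0.006] tz [-0.991 -0.132  0.001] tx [-0.002  0.006 -1.   ]
```

View pics/s16.png

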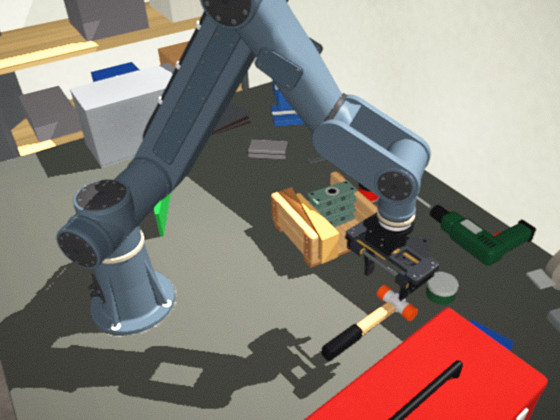

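View pics/t16.png

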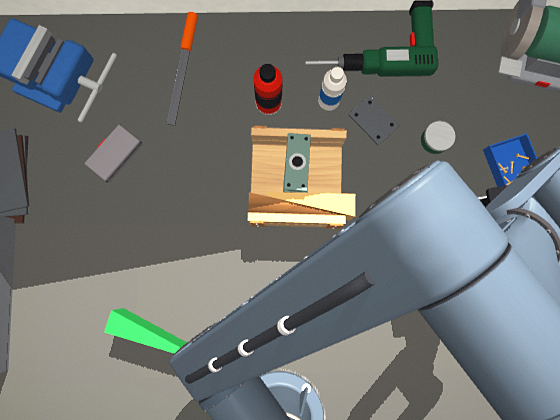

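```bash
python3 - <<'E'
from fit5 import *
t,s=pickle.load(open('d16.pkl','rb'))
overlay(s,[(CAST,(*toworld(22.5,1),SK[2]-.046,.03),(0,0,255)),(CAST,(*toworld(22.5,1),SK[2]-.046,.066),(0,255,255)),(CAST,(*toworld(22.5,1.5),SK[2]-.046,.102),(255,0,0)),(SKID,SK,(0,255,0))],'c16',(265,160,385,275),5.2)
overlay(s,[],'c16r',(265,160,385,275),5.2)
E
```

```text
(no output)
```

View pics/c16.png

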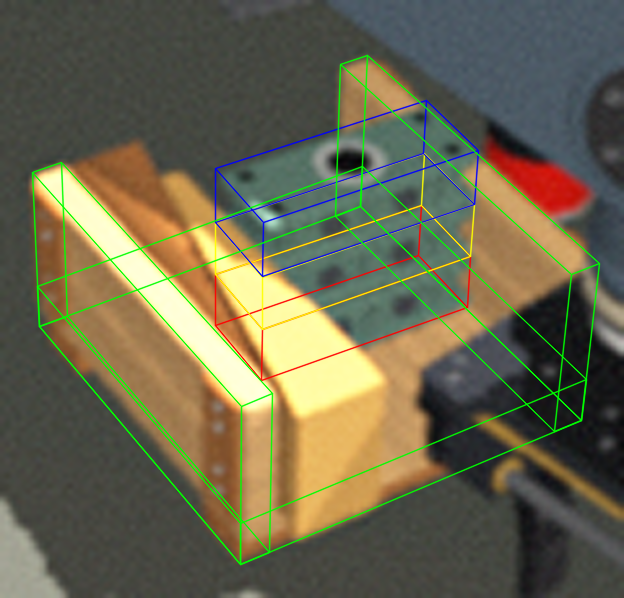

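View pics/c16r.png

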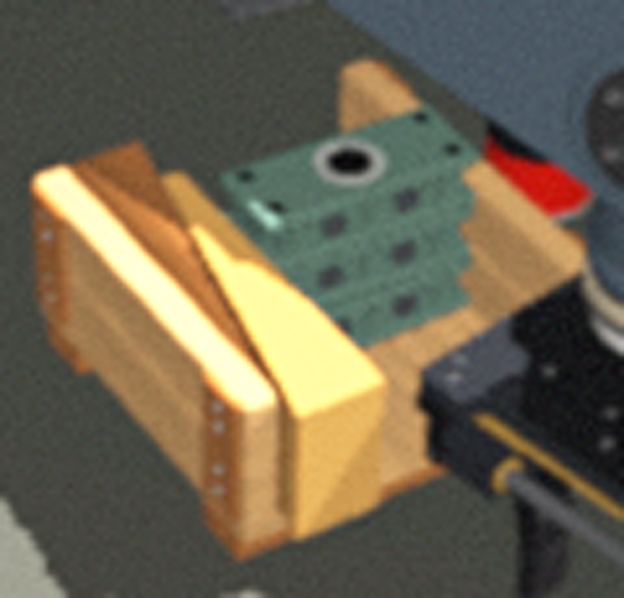

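```bash
python3 - <<'E'
from h import *
st(); print(robot.hand_in())
E
```

```text
t 38.32 pos [ 0.445  -0.4347  0.2038] w 0.0871 F [-0.76  0.24  0.62] M [ 0.03  0.04 -0.02] q [-0.953  0.573  1.484 -0.     1.084  0.488]
ty [ 0.129 -0.992  0.001] tz [-0.992 -0.129  0.   ] tx [-0.    -0.001 -1.   ]
the job is handed in; nothing more can be done
None
```

I handed the job in at 38.3 s with everything in place. However, two events along the way may have failed the run, and no verdict was reported.

**What I did**
- **Hefting:** the castings weighed about 2.8–3.4 N, 5.6 N and 8.9 N. I stacked them heaviest, middle, lightest between the end boards.
- **Wedge:** I drove it with four hammer blows. The last two met 34 N and 47 N with only about 2 mm more travel, most of that probably give in the grip and arm.
- **Hammer:** I laid it on the bench near its starting place and let go.

**Last checks**
- **Stack:** in the pictures it is flat and against the far board. Its centre is about 1–2 mm from nominal, and it is turned about 0.05 rad (limit 0.10).
- **Wedge position:** upright at about y = -31 mm; nominal is -20 and the limit -40. The turned castings account for the difference.
- **Hammer and robot:** the hammer lies flat. The robot touched nothing at hand-in.
- **Other things:** none of them looked shifted.
- **Not checked:** the pinch force left on the wedge could not be measured. Only the blow forces suggest it is tight.

**What went wrong**
- **First casting:** its far end caught the top of the far board, so it was let go leaning about 20–25° against that board. A light touch from the closed fingers then made it slip down flat. I did not see that happen, so I can't rule out that it passed the drop-speed limit.
- **Moving away from the hammer:** the gripper ran into the red toolbox and the wrist sensor read about 106 N along y (about 125 N in all three directions together). That is above the 120 N wrist limit if the total counts. If it was the gripper's body that touched, it is also above the 40 N limit. I backed off at once.

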